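Fetch the vial rack from behind the solvent bottles

TASK

The rack of vials stands at the back of the slate-blue bottle tray, behind three solvent bottles. First move all three bottles over into the white spill tray, then lift the rack out and seat it flat in the bay on top of the shaker, and then put every bottle back upright on the coaster of its own cap colour. They are full glass bottles: keep them upright, never drop them, and leave the little amber bottle in the spill tray where it is.

Things in the scene. Friction and masses are not known exactly. Their poses are not given: they have to be found in the camera images.
- bottle_blue: Clear glass screw-cap bottle, blue cap and blue label stripe: 56 mm diameter, 105 mm tall, 0.15-0.27 kg. Cap: top 25 mm, 53 mm diameter, over a 42 mm neck. Origin: centre of underside, z up. Starts on its coaster in a row of three, 16 mm clear between: reach the cap from above with fingers in front of and behind the row, not between bottles. The vial rack stands 5-15 mm behind.
- bottle_red: Clear glass screw-cap bottle, red cap and red label stripe: 56 mm diameter, 105 mm tall, 0.15-0.27 kg. Cap: top 25 mm, 53 mm diameter, over a 42 mm neck. Origin: centre of underside, z up. Starts on its coaster in a row of three, 16 mm clear between: reach the cap from above with fingers in front of and behind the row, not between bottles. The vial rack stands 5-15 mm behind.
- bottle_yellow: Clear glass screw-cap bottle, yellow cap and yellow label stripe: 56 mm diameter, 105 mm tall, 0.15-0.27 kg. Cap: top 25 mm, 53 mm diameter, over a 42 mm neck. Origin: centre of underside, z up. Starts on its coaster in a row of three, 16 mm clear between: reach the cap from above with fingers in front of and behind the row, not between bottles. The vial rack stands 5-15 mm behind.
- coaster_blue: Square blue coaster, 70 x 70 x 3 mm, fixed on the bottle tray's floor: home of the blue-capped bottle. Origin: centre of underside (a bottle's base rests 3 mm above it). The three lie 72 mm apart along their y; their x points to the back of the tray. Slate-blue tray: 190 x 244 mm, floor 4 mm, rim 26 mm above the bench, front wall 40 mm from the coasters' centres.
- coaster_red: Square red coaster, 70 x 70 x 3 mm, fixed on the bottle tray's floor: home of the red-capped bottle. Origin: centre of underside (a bottle's base rests 3 mm above it). The three lie 72 mm apart along their y; their x points to the back of the tray. Slate-blue tray: 190 x 244 mm, floor 4 mm, rim 26 mm above the bench, front wall 40 mm from the coasters' centres.
- coaster_yellow: Square yellow coaster, 70 x 70 x 3 mm, fixed on the bottle tray's floor: home of the yellow-capped bottle. Origin: centre of underside (a bottle's base rests 3 mm above it). The three lie 72 mm apart along their y; their x points to the back of the tray. Slate-blue tray: 190 x 244 mm, floor 4 mm, rim 26 mm above the bench, front wall 40 mm from the coasters' centres.
- vial_rack: Light-blue rack, 58 mm (x) by 140 mm (y), 34 mm tall, full of dark-blue-capped vials up to 45 mm high; one piece, 0.16 kg. Origin: centre of underside, z up. On the bottle tray's floor behind the bottles; 40 mm or more free between it and the back rim. Once the bottles are gone, grip from above at mid-length across the 58 mm width, 20-25 mm above its underside.
- shaker_bay (a point): Centre of the black rubber floor of the bay on top of the white bench shaker, 86 mm above the bench; x to the shaker's back, y along the bay, z up. Bay 76 mm (x) by 158 mm (y) inside an aluminium rim 4 mm thick, 8 mm above the floor; takes the vial rack lengthwise, either way round. Shaker fixed, 165 x 200 mm, nothing on it higher than the rim.
- spill_tray: White spill tray, fixed, 148 mm (x) by 258 mm (y), floor 4 mm, rim 26 mm high and 4 mm thick. Origin: centre of underside; x points away from the robot. An amber bottle stands 25-70 mm behind its centre line; the front part (90 mm) is free for three bottles side by side. Clutter between the two trays is under 65 mm high; taller things stand only farther out.
- amber_bottle: Small amber glass bottle with a black cap, 34 mm diameter, 60 mm tall, 50 g, standing in the back part of the spill tray. Origin: centre of the underside. To be left alone.

How it is judged:
By the outcome, as a careful person would: the job done as asked, in the order asked, and still so for the second after the job is handed in, with the robot touching nothing.
It also fails if it takes over 139 s, if anything falls off the work surface, if the arm or the gripper's body presses on something with over 40 N, if the wrist force passes 120 N, or if a joint passes its speed limit or range.

ROBOT

A 6-joint arm with a two-finger parallel gripper is mounted at the origin on the work surface. World frame = base frame: x ahead of the robot, y to its left, z up, the work surface at z = 0. Lengths are in m, angles in rad, forces in N, time in s.
With the tool pointing down it reaches from about 0.375 to 0.9 m from the base axis. Payload 3.1 kg.
Tool frame: the origin (TCP) lies at the very end of the fingers, on their centre line; the grasp point (between the pads) lies 19 mm behind it (manip.pinch_z is the distance from the TCP to the grasp point, in m); z points along the fingers, y is the direction in which the jaws open and shut (so a half turn about z gives the same grasp; the last joint's range is limited). The gripper opens to 85 mm and grips with 20 to 120 N. Pads are 22 mm wide; open, the fingers measure 114 mm over their backs; the gripper's body (76 mm by 85 mm) begins 54 mm behind the grasp point. The pads swing forward as they close: fully open they stand 13 mm farther back than shut.
Start: joints at [-1.339, 0.527, 1.433, -0, 1.181, -0.178], TCP at [0.249, -0.573, 0.231] pointing down, gripper open.
Joint ranges: [-3.08, 3.08], [-0.75, 2.2], [0.22, 2.44], [-1.43, 4.57], [0, 2.65], [-2.85, 2.85]. Speed limits (rad/s): [2.79, 2.79, 3.14, 3.14, 3.14, 3.14].

INTERFACE

Orientations are given as a unit quaternion [x, y, z, w].
In Python, from station import manip gives the robot as it stands.
- The arm moves only by the tool drive_tool, never from a script. Its argument "increments" is a list of rows, each a list of 7 numbers: the closure in counts, from 0 (fully open) to 255 (shut), then the shift along the tool's x, y, z in cm, then the turn, a rotation vector about the tool's x, y, z in rad. A call has 1 to 20 rows; each row is the pose to reach, as a shift and turn from the pose commanded when the call began, along the tool's axes at that moment; what a row does not reach only later rows make up. A row lasts 1/10 s, in which the tool goes at most 50 mm and 8.59 degrees, less where a joint would pass 70% of its speed; a pose out of reach is approached as far as the arm can. A call with a gripper value outside its range is refused whole. The fingers move at their own pace and stop on an object; "force" is the grip in N (left out, the last holds). Time passes only in rows, so rows that repeat a pose let the fingers close. It gives the time, the measured TCP pose, the force and the opening at its end, in the units of the state.
- manip.sense(): the state, without advancing time (a new reading comes with each control period).
- manip.snapshot(name): name is "side" or "top"; returns the picture (384x512x3 uint8, red, green, blue); there is no depth.
- manip.camera_model(name): a dict with "mtx" (3x3 intrinsics, pixels), "k1" (the pictures are not rectified: a ray, as slopes to the right and down, at radius r is drawn at 1 + k1 r^2 times it, then the intrinsics apply), "cam_to_world" (4x4, takes a point from camera to world coordinates). Camera axes: x right, y down, z forward; pixel columns grow to the right and rows downward; lengths in m; the calibration is good to about 2 mm. A picture is of the moment at which its call begins. camera_model takes no time and is no camera call.
- manip.sign_off(): hands the job in, once; it reports no verdict.
The state is a dict: "t": time; "q": joint angles; "qd": joint speeds; "tau": joint torques, N m; "tcp_pos": TCP position; "tool_rot": TCP orientation; "force": force on the tool from outside, world axes, zero at the start; "ft_torque": the same for the moment, N m; "finger_gap": opening from 0.0 (shut) to 1.0 (fully open).
Only numpy, scipy, OpenCV 4.12 (cv2) and the standard library are available. Lean on these libraries where they do the work, as an engineer would, in place of code of your own. Each camera call takes 0.05 s, during which the arm holds its last target. There are 200 camera calls.

## Working session

There is one attempt and no reset: what is moved stays moved. The work goes in short steps, Python scripts to look and compute and a tool call to move; the robot and the scene stay as the last step left them, time stands still between calls to the robot, and variables do not carry over. Pictures are saved under pics/ and viewed, about 12 in all and at most 16, crops included, and the job is handed in when it is done.

Besides the shell and the picture viewer there is one more tool, called after ">>>" by a JSON object that holds its "name" and its "arguments", one argument or row to a line. drive_tool: Moves the arm, as the interface text tells. Its arguments: {"type":"object","properties":{"increments":{"type":"array","items":{"type":"array","items":{"type":"number"}}},"force":{"type":"number"}},"required":["increments"]}

```bash
mkdir -p pics; ls
python3 - <<'E'
from station import manip
import cv2
s=manip.sense();print({k:s[k] for k in('t','tcp_pos','tool_rot','force','finger_gap')})
for n in('side','top'):
    cv2.imwrite(f'pics/{n}0.png',cv2.resize(manip.snapshot(n)[:,:,::-1],None,fx=1.5,fy=1.5)); c=manip.camera_model(n);print(n,c)
E
```

```text
pics
{'t': 0.0, 'tcp_pos': array([ 0.24888738, -0.57250012,  0.23031777]), 'tool_rot': array([ 9.79079022e-01,  2.03477291e-01, -3.26740465e-05, -1.12209814e-03]), 'force': array([-1.15211222, -0.40579197,  0.02129929]), 'finger_gap': 0.998536140312477}
side {'mtx': array([[474.80401532,   0.        , 258.85623329],
       [  0.        , 474.80401532, 192.35289843],
       [  0.        ,   0.        ,   1.        ]]), 'k1': -0.16136605565747725, 'cam_to_world': array([[-0.76415532, -0.35152494,  0.5408298 , -0.18395437],
       [-0.64488365,  0.43434648, -0.62886263,  0.83358025],
       [-0.01384662, -0.82932102, -0.55860086,  0.85007319],
       [ 0.        ,  0.        ,  0.        ,  1.        ]])}
top {'mtx': array([[429.83395716,   0.        , 258.96560415],
       [  0.        , 429.83395716, 190.95055925],
       [  0.        ,   0.        ,   1.        ]]), 'k1': -0.043918114460461365, 'cam_to_world': array([[-0.0108411 , -0.98632111,  0.16447841,  0.37099978],
       [-0.99975812,  0.00754374, -0.02065884, -0.01126396],
       [ 0.01913547, -0.16466259, -0.98616432,  1.03385286],
       [ 0.        ,  0.        ,  0.        ,  1.        ]])}
```

View pics/top0.png

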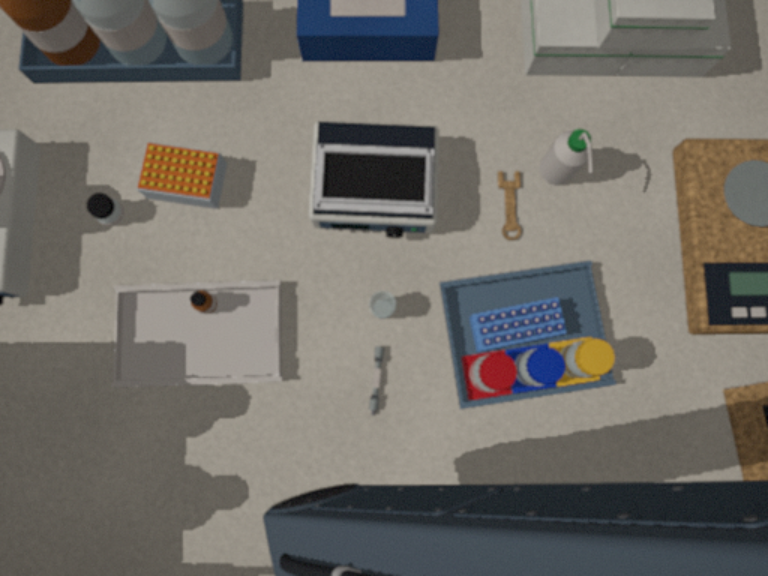

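View pics/side0.png

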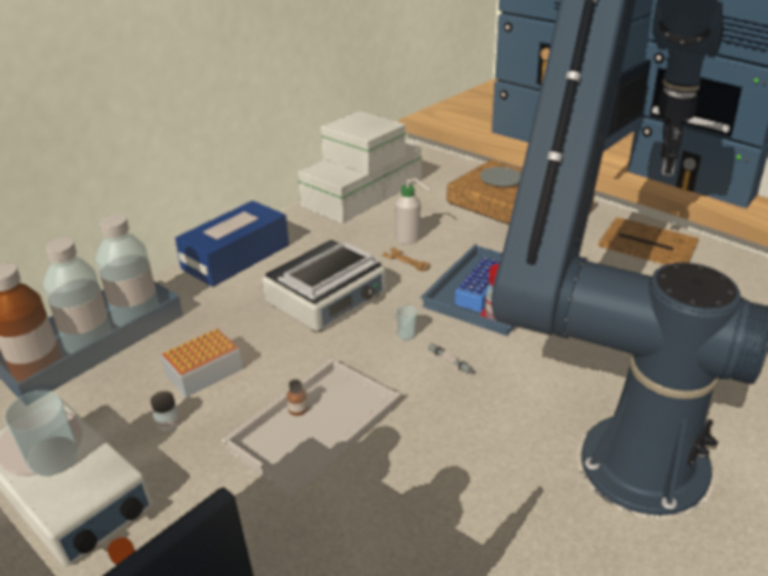

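The top view shows the tray of bottles at (525,335), the rack behind, the spill tray at (200,330) with the amber bottle at (203,300), and the shaker bay at (373,177). In the side view the arm hides the bottles.

```bash
cat > h.py <<'E'
from station import manip
import cv2, numpy as np
def ray(n,px):
    c=manip.camera_model(n);K=c['mtx'];T=c['cam_to_world']
    p=np.atleast_2d(np.asarray(px,float)).reshape(-1,1,2)
    u=cv2.undistortPoints(p,K,np.array([c['k1'],0,0,0,0.]),None,None,None).reshape(-1,2) if 0 else cv2.undistortPoints(p,K,np.array([c['k1'],0,0,0,0.])).reshape(-1,2)
    d=np.c_[u,np.ones(len(u))]@T[:3,:3].T
    return T[:3,3],d
def plane(n,px,z):
    o,d=ray(n,px); return (o+d*((z-o[2])/d[:,2])[:,None])[:,:2]
def proj(n,P):
    c=manip.camera_model(n);W=np.linalg.inv(c['cam_to_world'])
    return cv2.projectPoints(np.atleast_2d(np.asarray(P,float)),cv2.Rodrigues(W[:3,:3])[0],W[:3,3],c['mtx'],np.array([c['k1'],0,0,0,0.]))[0].reshape(-1,2)
def snap(n,name,crop=None,f=1):
    im=manip.snapshot(n)[:,:,::-1].copy();cv2.imwrite(f'pics/{name}_raw.png',im)
    if crop:x0,x1,y0,y1=crop;im=im[y0:y1,x0:x1]
    cv2.imwrite(f'pics/{name}.png',cv2.resize(im,None,fx=f,fy=f,interpolation=cv2.INTER_CUBIC));
E
python3 - <<'E'
from h import *
im=manip.snapshot('top')[:,:,::-1].copy();cv2.imwrite('pics/t1_raw.png',im)
hsv=cv2.cvtColor(im,cv2.COLOR_BGR2HSV)
H,S,V=[hsv[...,i].astype(int) for i in range(3)]
R=np.zeros(H.shape,bool);R[170:275,290:415]=1
for n,m in dict(red=((H<8)|(H>172))&(S>170),blue=(H>110)&(H<128)&(S>180),yel=(H>15)&(H<35)&(S>150)).items():
    m=(m&R).astype(np.uint8)
    m2=cv2.morphologyEx(m,cv2.MORPH_OPEN,cv2.getStructuringElement(cv2.MORPH_ELLIPSE,(17,17)))
    k,l,st,ce=cv2.connectedComponentsWithStats(m2)
    for i in range(1,k): print(n,st[i],ce[i],plane('top',ce[i],.0995),plane('top',ce[i],.112))
    im[m2>0]=im[m2>0]//2
cv2.imwrite('pics/c1.png',np.hstack([cv2.resize(im[165:280,285:415],None,fx=6,fy=5)])[:600,:800])
# rack, bay, spill
for n,z,m,roi in(('rack',.038,(H>98)&(H<116)&(S>110)&(V>110),(195,240,305,385)),('bay',.086,V<50,(95,140,210,290)),):
    M=np.zeros(H.shape,np.uint8);a,b,c,d=roi;M[a:b,c:d]=m[a:b,c:d]
    M=cv2.morphologyEx(M,cv2.MORPH_CLOSE,np.ones((5,5)))
    k,l,st,ce=cv2.connectedComponentsWithStats(M);i=1+np.argmax(st[1:,4])
    cs=cv2.findContours((l==i).astype(np.uint8),0,2)[0][0]
    w=plane('top',cs.reshape(-1,2),z)
    print(n,st[i],cv2.minAreaRect((w*1000).astype(np.float32)))
E
```

```text
red [321 235  23  25 439] [331.87471526 247.35990888] [[ 0.40163067 -0.18760473]] [[ 0.40122088 -0.1852456 ]]
yel [384 226  25  24 475] [396.19157895 237.59578947] [[ 0.42101598 -0.33017593]] [[ 0.42034685 -0.32590945]]
rack [ 313  198   65   42 1839] ((458.5550537109375, -236.24606323242188), (95.62346649169922, 144.60171508789062), 10.736434936523438)
bay [ 216  102   67   31 1873] ((701.4114990234375, -10.128334045410156), (152.28468322753906, 68.4322738647461), 87.19861602783203)
```

View pics/c1.png

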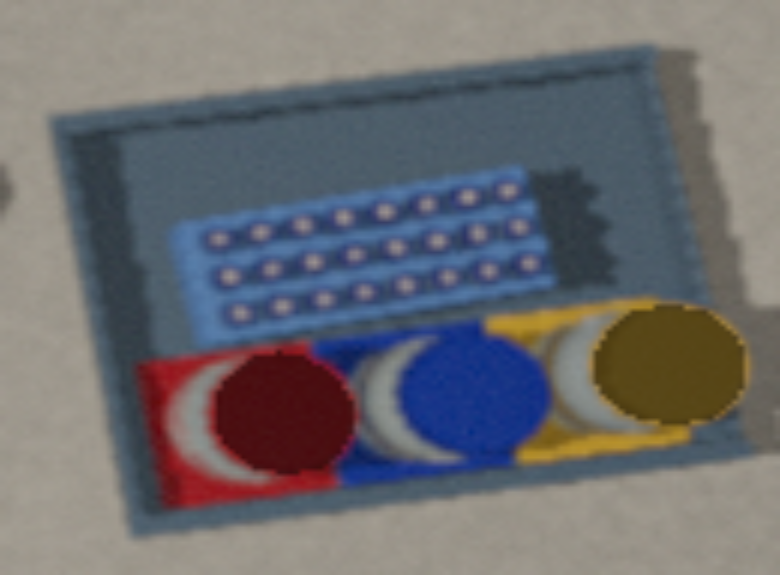

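Crop: caps red/blue/yellow clear at about (285,412),(475,395),(670,363) of the crop; rack right behind. Red–yellow distance is 143.9 mm, matching 144, so the cap estimate is good. Now the spill tray and a move helper.

```bash
cat >> h.py <<'E'
def to(x,y,z,yaw,verbose=1):
    """shift cm along tool axes and turn about tool z to reach TCP x,y,z with tool-x at yaw deg, pointing down"""
    from scipy.spatial.transform import Rotation as R
    s=manip.sense();r=R.from_quat(s['tool_rot']);yr=np.radians(yaw)
    g=R.from_matrix(np.array([[np.cos(yr),np.sin(yr),0],[np.sin(yr),-np.cos(yr),0],[0,0,-1]]))
    d=r.inv().apply(np.array([x,y,z])-s['tcp_pos'])*100;w=(r.inv()*g).as_rotvec()
    print('to',(x,y,z,yaw),'shift',d.round(2),'turn',w.round(3))
E
python3 - <<'E'
from h import *
im=cv2.imread('pics/t1_raw.png')
w=plane('top',[(77.3,192),(187.3,188),(188.7,254),(77.3,255.3)],.026);print(w.round(4),w.mean(0))
print('yaw',np.degrees(np.arctan2(*( (w[0]-w[1]+w[3]-w[2])*[-1,1]))))
print('sizes',np.linalg.norm(w-np.roll(w,1,0),axis=1))
print('amber cap',plane('top',[(134,199.5)],.062))
print('bottlecheck blue',plane('top',[(285+475/6,165+395/5)],.105))
for b in((.4016,-.1876),(.4113,-.2589),(.4210,-.3302)):to(*b,.18,97.7)
E
```

```text
[[0.5399 0.3994]
 [0.5475 0.1378]
 [0.3922 0.1322]
 [0.3909 0.3911]] [0.46760055 0.26510589]
yaw 0.980354556490293
sizes [0.14922327 0.26167049 0.15545652 0.2589002 ]
amber cap [[0.51550282 0.25366401]]
bottlecheck blue [[ 0.40778867 -0.25716655]]
to (0.4016, -0.1876, 0.18, 97.7) shift [ 29.35 -29.23   5.11] turn [-1.000e-03 -1.000e-03 -1.295e+00]
to (0.4113, -0.2589, 0.18, 97.7) shift [ 27.39 -22.3    5.1 ] turn [-1.000e-03 -1.000e-03 -1.295e+00]
to (0.421, -0.3302, 0.18, 97.7) shift [ 25.44 -15.38   5.09] turn [-1.000e-03 -1.000e-03 -1.295e+00]
```

>>> {"name": "drive_tool", "arguments": {
  "increments": [
    [0, 3.2, -3.2, 0.5, 0, 0, -0.143],
    [0, 6.5, -6.5, 1, 0, 0, -0.287],
    [0, 9.8, -9.7, 1.5, 0, 0, -0.43],
    [0, 13, -13, 2, 0, 0, -0.575],
    [0, 16.3, -16.2, 2.5, 0, 0, -0.72],
    [0, 19.6, -19.5, 3, 0, 0, -0.863],
    [0, 22.8, -22.7, 3.5, 0, 0, -1.005],
    [0, 26, -26, 4, 0, 0, -1.15],
    [0, 29.35, -29.25, 5.1, 0, 0, -1.295],
    [0, 29.35, -29.25, 5.1, 0, 0, -1.295],
    [0, 29.35, -29.25, 5.1, 0, 0, -1.295],
    [0, 29.35, -29.25, 5.1, 0, 0, -1.295]
  ]
}}

```text
t: 1.35
tcp_pos: [0.402, -0.1891, 0.1805]
tool_rot: [0.659, 0.752, -0.0, 0.001]
force: [0.3, -0.3, 0.6]
finger_gap: 1.002
```

Run:
```python
from h import *
snap('side','s2',(250,450,120,270),4)
s=manip.sense();print(s['t'],s['tcp_pos'],s['q'])
to(.4016,-.1876,.078,97.7)
print(proj('side',[(.4016,-.1876,.112),(.4113,-.2589,.112),(.421,-.3302,.112)])); print(manip.pinch_z)
```

```text
1.4 [ 0.40188793 -0.1894653   0.18056522] [-6.92868136e-01  3.69643258e-01  1.92645382e+00 -3.30570361e-04
  8.44195151e-01 -8.24528646e-01]
to (0.4016, -0.1876, 0.078, 97.7) shift [ 2.000e-01 -1.000e-02  1.026e+01] turn [ 0.001  0.001 -0.003]
[[335.15943857 179.49820512]
 [345.17079856 168.55119641]
 [354.44542947 158.3888404 ]]
0.0187
```

View pics/s2.png

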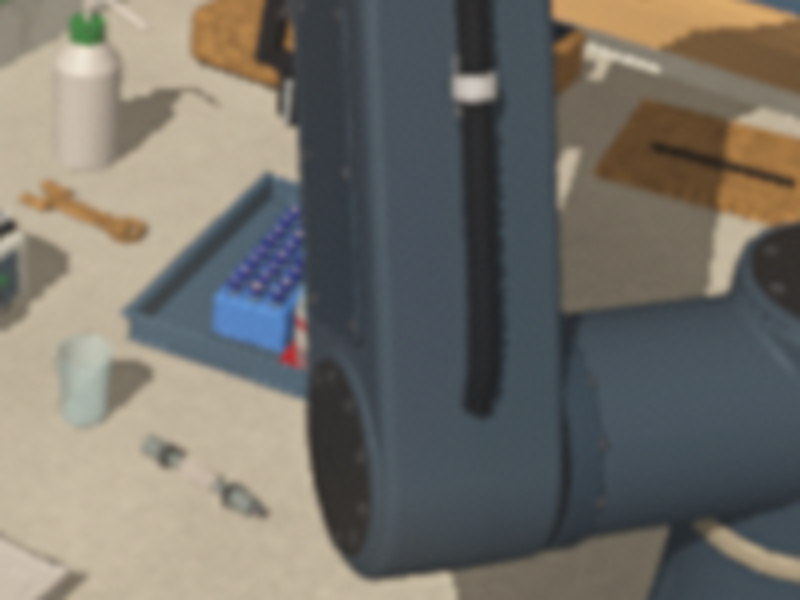

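The side view has the bottles behind the arm; I rely on the top-view estimate (±16 mm jaw room).

>>> {"name": "drive_tool", "arguments": {
  "increments": [
    [0, 0.2, 0, 3, 0, 0, 0],
    [0, 0.2, 0, 6, 0, 0, 0],
    [0, 0.2, 0, 8.5, 0, 0, 0],
    [0, 0.2, 0, 10.2, 0, 0, 0],
    [40, 0.2, 0, 10.2, 0, 0, 0],
    [60, 0.2, 0, 10.2, 0, 0, 0],
    [70, 0.2, 0, 10.2, 0, 0, 0],
    [75, 0.2, 0, 10.2, 0, 0, 0],
    [80, 0.2, 0, 10.2, 0, 0, 0],
    [80, 0.2, 0, 10.2, 0, 0, 0]
  ],
  "force": 40
}}

```text
t: 2.4
tcp_pos: [0.4017, -0.1862, 0.0789]
tool_rot: [0.658, 0.753, 0.0, 0.001]
force: [-0.7, 0.1, -0.3]
finger_gap: 0.682
```

Run:
```python
from h import *
s=manip.sense();print(s['tcp_pos'],s['force'],s['finger_gap'])
snap('top','t3',(310,415,200,280),7)
```

```text
[ 0.40172013 -0.18617652  0.0788744 ] [-0.69410585  0.05036431 -0.28768968] 0.6824996379252917
```

View pics/t3.png

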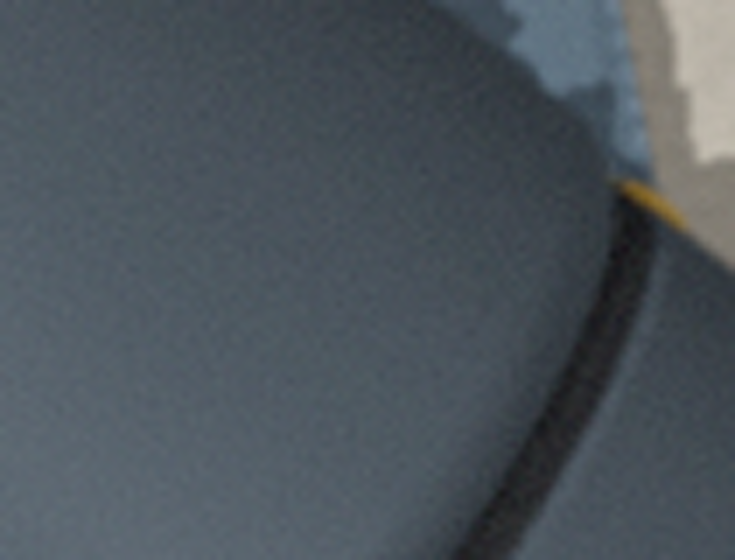

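The view is blocked by the arm. The gap of 58 mm shows no strong contact, so I'm within about 3 mm of centre. Close fully.

>>> {"name": "drive_tool", "arguments": {
  "increments": [
    [85, 0, 0, 0, 0, 0, 0],
    [88, 0, 0, 0, 0, 0, 0],
    [92, 0, 0, 0, 0, 0, 0],
    [96, 0, 0, 0, 0, 0, 0],
    [110, 0, 0, 0, 0, 0, 0],
    [130, 0, 0, 0, 0, 0, 0],
    [130, 0, 0, 0, 0, 0, 0],
    [130, 0, 0, 0, 0, 0, 0]
  ],
  "force": 40
}}

```text
t: 3.25
tcp_pos: [0.4018, -0.1861, 0.0785]
tool_rot: [0.658, 0.753, 0.0, 0.0]
force: [1.6, 1.1, 5.4]
finger_gap: 0.61
```

>>> {"name": "drive_tool", "arguments": {
  "increments": [
    [130, 0, 0, -1, 0, 0, 0],
    [130, 0, 0, -2.5, 0, 0, 0],
    [130, 0, 0, -5, 0, 0, 0],
    [130, 0, 0, -8, 0, 0, 0],
    [130, 0, 0, -11, 0, 0, 0],
    [130, 0, 0, -12, 0, 0, 0],
    [130, 0, 0, -12, 0, 0, 0]
  ]
}}

```text
t: 3.95
tcp_pos: [0.4017, -0.1864, 0.1993]
tool_rot: [0.658, 0.753, -0.0, 0.001]
force: [0.2, 0.2, -1.9]
finger_gap: 0.607
```

Run:
```python
from h import *
s=manip.sense();print(s['t'],s['tcp_pos'],s['force'],s['finger_gap'])
to(.435,.345,.2,91);to(.435,.345,.08,91)
```

```text
3.95 [ 0.40172829 -0.1863599   0.19933956] [ 0.18514713  0.19878769 -1.91275188] 0.6071392156183332
to (0.435, 0.345, 0.2, 91) shift [52.21 10.4  -0.16] turn [0.002 0.002 0.117]
to (0.435, 0.345, 0.08, 91) shift [52.24 10.38 11.84] turn [0.002 0.002 0.117]
```

>>> {"name": "drive_tool", "arguments": {
  "increments": [
    [130, 1.5, 0.3, 0, 0, 0, 0],
    [130, 4, 0.8, 0, 0, 0, 0.01],
    [130, 7.5, 1.5, 0, 0, 0, 0.02],
    [130, 11.5, 2.3, 0, 0, 0, 0.03],
    [130, 15.5, 3.1, 0, 0, 0, 0.04],
    [130, 19.5, 3.9, 0, 0, 0, 0.05],
    [130, 23.5, 4.7, 0, 0, 0, 0.06],
    [130, 27.5, 5.5, 0, 0, 0, 0.07],
    [130, 31.5, 6.3, 0, 0, 0, 0.08],
    [130, 35.5, 7.1, 0, 0, 0, 0.09],
    [130, 39.5, 7.9, 0, 0, 0, 0.1],
    [130, 43.5, 8.7, 0, 0, 0, 0.11],
    [130, 47, 9.4, 0, 0, 0, 0.117],
    [130, 49.7, 9.9, 0, 0, 0, 0.117],
    [130, 51.4, 10.2, 0, 0, 0, 0.117],
    [130, 52.2, 10.4, 0, 0, 0, 0.117],
    [130, 52.2, 10.4, 0, 0, 0, 0.117],
    [130, 52.2, 10.4, 0, 0, 0, 0.117]
  ]
}}

```text
t: 5.75
tcp_pos: [0.4341, 0.3441, 0.1977]
tool_rot: [0.701, 0.713, -0.001, -0.0]
force: [0.3, -0.6, -3.1]
finger_gap: 0.61
```

Run:
```python
from h import *
s=manip.sense();print(s['t'],s['tcp_pos'],s['force'],s['finger_gap'])
to(.435,.345,.0765,91)
im=manip.snapshot('top');a=im[100:384,0:300];b=manip.snapshot('side')[100:384,60:360]
cv2.imwrite('pics/b4.png',cv2.resize(np.hstack([a,b])[:,:,::-1],(792,375)))
```

```text
5.75 [0.4341499  0.34407241 0.19767369] [ 0.33097159 -0.62988944 -3.14815899] 0.6102288823512083
to (0.435, 0.345, 0.0765, 91) shift [ 0.11  0.11 12.12] turn [-0.002  0.001 -0.001]
```

View pics/b4.png

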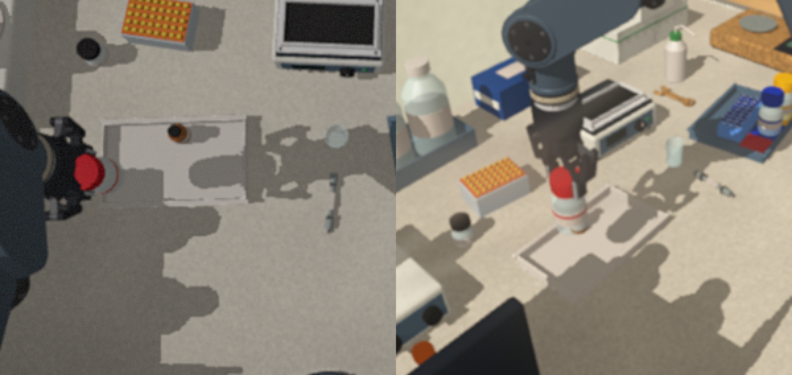

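The bottle hangs upright in the grip above the spill tray, left side. Lower and release.

>>> {"name": "drive_tool", "arguments": {
  "increments": [
    [130, 0.1, 0.1, 2.5, 0, 0, 0],
    [130, 0.1, 0.1, 5.5, 0, 0, 0],
    [130, 0.1, 0.1, 8.5, 0, 0, 0],
    [130, 0.1, 0.1, 10.5, 0, 0, 0],
    [130, 0.1, 0.1, 11.5, 0, 0, 0],
    [130, 0.1, 0.1, 11.9, 0, 0, 0],
    [130, 0.1, 0.1, 12.1, 0, 0, 0],
    [130, 0.1, 0.1, 12.1, 0, 0, 0]
  ]
}}

```text
t: 6.65
tcp_pos: [0.4364, 0.3463, 0.0781]
tool_rot: [0.701, 0.713, 0.001, 0.0]
force: [-0.1, -0.6, -1.8]
finger_gap: 0.611
```

>>> {"name": "drive_tool", "arguments": {
  "increments": [
    [130, -0.1, -0.1, 0.1, 0, 0, 0],
    [130, -0.1, -0.1, 0.2, 0, 0, 0],
    [130, -0.1, -0.1, 0.3, 0, 0, 0],
    [130, -0.1, -0.1, 0.3, 0, 0, 0]
  ]
}}

```text
t: 7.05
tcp_pos: [0.4351, 0.3455, 0.0756]
tool_rot: [0.701, 0.713, 0.001, 0.0]
force: [-1.6, -0.1, 5.3]
finger_gap: 0.61
```

>>> {"name": "drive_tool", "arguments": {
  "increments": [
    [90, 0, 0, 0, 0, 0, 0],
    [80, 0, 0, 0, 0, 0, 0],
    [60, 0, 0, 0, 0, 0, 0],
    [20, 0, 0, 0, 0, 0, 0],
    [0, 0, 0, 0, 0, 0, 0],
    [0, 0, 0, -2, 0, 0, 0],
    [0, 0, 0, -5, 0, 0, 0],
    [0, 0, 0, -9, 0, 0, 0],
    [0, 0, 0, -12, 0, 0, 0]
  ]
}}

```text
t: 7.95
tcp_pos: [0.4351, 0.3454, 0.1961]
tool_rot: [0.701, 0.713, 0.001, 0.0]
force: [0.4, 1.4, -0.2]
finger_gap: 1.004
```

Run:
```python
from h import *
im=manip.snapshot('top')[:,:,::-1].copy();cv2.imwrite('pics/t5_raw.png',im)
H,S,V=[x.astype(int) for x in cv2.split(cv2.cvtColor(im,cv2.COLOR_BGR2HSV))]
m=((H>15)&(H<35)&(S>150));m[:170]=0;m[:,:290]=0
m2=cv2.morphologyEx(m.astype(np.uint8),cv2.MORPH_OPEN,cv2.getStructuringElement(cv2.MORPH_ELLIPSE,(17,17)))
k,l,st,ce=cv2.connectedComponentsWithStats(m2);print(plane('top',ce[1:],.0995))
s=manip.sense();print(s['t'],s['tcp_pos'],s['force'])
to(.4113,-.2589,.19,97.7)
```

```text
[[ 0.42105941 -0.33006953]]
8.0 [0.43766985 0.34686253 0.20082846] [0.88520174 0.90951138 2.1821329 ]
to (0.4113, -0.2589, 0.19, 97.7) shift [-60.53  -3.69   0.77] turn [ 0.01  -0.004 -0.117]
```

>>> {"name": "drive_tool", "arguments": {
  "increments": [
    [0, -2, -0.1, 0, 0, 0, 0],
    [0, -6, -0.3, 0, 0, 0, 0],
    [0, -10.5, -0.6, 0, 0, 0, -0.02],
    [0, -15, -0.8, 0, 0, 0, -0.03],
    [0, -19.5, -1.1, 0, 0, 0, -0.04],
    [0, -24, -1.3, 0, 0, 0, -0.05],
    [0, -28.5, -1.6, 0, 0, 0, -0.06],
    [0, -33, -1.8, 0, 0, 0, -0.07],
    [0, -37.5, -2.1, 0, 0, 0, -0.08],
    [0, -42, -2.4, 0, 0, 0, -0.09],
    [0, -46.5, -2.6, 0, 0, 0, -0.1],
    [0, -51, -2.9, 0, 0, 0, -0.11],
    [0, -55, -3.1, 0, 0, 0, -0.117],
    [0, -58, -3.3, 0, 0, 0, -0.117],
    [0, -60, -3.4, 0, 0, 0, -0.117],
    [0, -60.4, -3.4, 0.5, 0, 0, -0.117],
    [0, -60.4, -3.4, 0.5, 0, 0, -0.117],
    [0, -60.4, -3.4, 0.5, 0, 0, -0.117]
  ]
}}

```text
t: 9.8
tcp_pos: [0.4105, -0.2577, 0.1888]
tool_rot: [0.658, 0.753, 0.0, -0.001]
force: [-0.1, 0.2, 0.1]
finger_gap: 0.998
```

Run:
```python
from h import *
s=manip.sense();print(s['t'],s['tcp_pos'],s['force'])
to(.4113,-.2589,.0785,97.7)
```

```text
9.8 [ 0.41046892 -0.25766899  0.18877112] [-0.0794243   0.20234918  0.13645093]
to (0.4113, -0.2589, 0.0785, 97.7) shift [-0.16  0.08 11.03] turn [-0.001 -0.002  0.   ]
```

>>> {"name": "drive_tool", "arguments": {
  "increments": [
    [0, 0, 0, 2.5, 0, 0, 0],
    [0, 0, 0, 6, 0, 0, 0],
    [20, 0, 0, 9, 0, 0, 0],
    [40, 0, 0, 11.0, 0, 0, 0],
    [60, 0, 0, 11.0, 0, 0, 0],
    [75, 0, 0, 11.0, 0, 0, 0],
    [82, 0, 0, 11.0, 0, 0, 0],
    [86, 0, 0, 11.0, 0, 0, 0],
    [90, 0, 0, 11.0, 0, 0, 0],
    [96, 0, 0, 11.0, 0, 0, 0],
    [110, 0, 0, 11.0, 0, 0, 0],
    [130, 0, 0, 11.0, 0, 0, 0],
    [130, 0, 0, 11.0, 0, 0, 0],
    [130, 0, 0, 11.0, 0, 0, 0]
  ],
  "force": 40
}}

```text
t: 11.2
tcp_pos: [0.411, -0.2597, 0.0802]
tool_rot: [0.658, 0.753, -0.0, 0.0]
force: [-2.0, -0.2, 6.3]
finger_gap: 0.614
```

>>> {"name": "drive_tool", "arguments": {
  "increments": [
    [130, 0, 0, -1, 0, 0, 0],
    [130, 0, 0, -2.5, 0, 0, 0],
    [130, 0, 0, -5, 0, 0, 0],
    [130, 0, 0, -8, 0, 0, 0],
    [130, 0, 0, -11, 0, 0, 0],
    [130, 0, 0, -12.2, 0, 0, 0],
    [130, 0, 0, -12.2, 0, 0, 0]
  ]
}}

```text
t: 11.9
tcp_pos: [0.412, -0.2601, 0.2037]
tool_rot: [0.658, 0.753, -0.0, 0.003]
force: [-0.3, -0.2, -2.1]
finger_gap: 0.606
```

Run:
```python
from h import *
s=manip.sense();print(s['t'],s['tcp_pos'],s['force'],s['finger_gap'])
to(.435,.265,.2,91)
```

```text
11.9 [ 0.4119666  -0.26012474  0.2036753 ] [-0.30912917 -0.20135002 -2.08369434] 0.60591056575478
to (0.435, 0.265, 0.2, 91) shift [51.73  9.3   0.18] turn [0.004 0.004 0.117]
```

>>> {"name": "drive_tool", "arguments": {
  "increments": [
    [130, 1.5, 0.3, 0, 0, 0, 0],
    [130, 4, 0.7, 0, 0, 0, 0.01],
    [130, 7.5, 1.4, 0, 0, 0, 0.02],
    [130, 11.5, 2.1, 0, 0, 0, 0.03],
    [130, 15.5, 2.8, 0, 0, 0, 0.04],
    [130, 19.5, 3.5, 0, 0, 0, 0.05],
    [130, 23.5, 4.2, 0, 0, 0, 0.06],
    [130, 27.5, 4.9, 0, 0, 0, 0.07],
    [130, 31.5, 5.6, 0, 0, 0, 0.08],
    [130, 35.5, 6.4, 0, 0, 0, 0.09],
    [130, 39.5, 7.1, 0, 0, 0, 0.1],
    [130, 43.5, 7.8, 0, 0, 0, 0.11],
    [130, 47, 8.5, 0, 0, 0, 0.117],
    [130, 49.5, 8.9, 0, 0, 0, 0.117],
    [130, 51, 9.2, 0, 0, 0, 0.117],
    [130, 51.7, 9.3, 0, 0, 0, 0.117],
    [130, 51.7, 9.3, 0, 0, 0, 0.117],
    [130, 51.7, 9.3, 0, 0, 0, 0.117]
  ]
}}

```text
t: 13.7
tcp_pos: [0.4336, 0.2645, 0.2009]
tool_rot: [0.701, 0.713, -0.001, -0.0]
force: [-0.4, 0.4, -0.9]
finger_gap: 0.609
```

Run:
```python
from h import *
im=manip.snapshot('top');a=im[100:384,0:300];b=manip.snapshot('side')[100:384,60:360]
cv2.imwrite('pics/b6.png',cv2.resize(np.hstack([a,b])[:,:,::-1],(792,375)))
s=manip.sense();print(s['t'],s['tcp_pos'],s['force'],s['finger_gap'])
to(.435,.265,.0765,91)
```

```text
13.8 [0.43400399 0.26435991 0.20119577] [ 0.24494226 -0.27953606 -0.66058858] 0.6058350534311819
to (0.435, 0.265, 0.0765, 91) shift [ 0.07  0.11 12.47] turn [-0.001  0.001 -0.002]
```

View pics/b6.png

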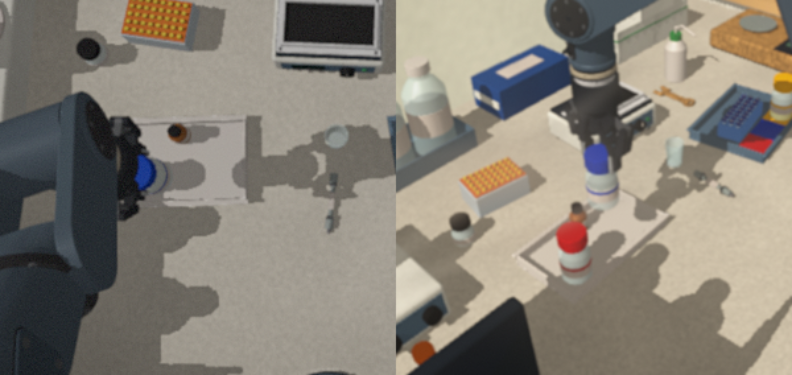

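Red stands upright in the spill tray (side, 575,255); blue hangs straight, clear of red and amber.

>>> {"name": "drive_tool", "arguments": {
  "increments": [
    [130, 0.05, 0.1, 2.5, 0, 0, 0],
    [130, 0.05, 0.1, 5.5, 0, 0, 0],
    [130, 0.05, 0.1, 8.5, 0, 0, 0],
    [130, 0.05, 0.1, 10.8, 0, 0, 0],
    [130, 0.05, 0.1, 11.8, 0, 0, 0],
    [130, 0.05, 0.1, 12.2, 0, 0, 0],
    [130, 0.05, 0.1, 12.4, 0, 0, 0],
    [130, 0.05, 0.1, 12.5, 0, 0, 0],
    [130, 0.05, 0.1, 12.5, 0, 0, 0]
  ]
}}

```text
t: 14.7
tcp_pos: [0.4359, 0.2662, 0.0773]
tool_rot: [0.701, 0.713, 0.001, 0.0]
force: [-0.1, 0.3, -2.4]
finger_gap: 0.606
```

>>> {"name": "drive_tool", "arguments": {
  "increments": [
    [130, 0, 0, 0.1, 0, 0, 0],
    [130, 0, 0, 0.2, 0, 0, 0],
    [130, 0, 0, 0.2, 0, 0, 0]
  ]
}}

```text
t: 15.0
tcp_pos: [0.4358, 0.2663, 0.0771]
tool_rot: [0.701, 0.713, 0.001, 0.001]
force: [-3.4, -1.7, 14.4]
finger_gap: 0.609
```

>>> {"name": "drive_tool", "arguments": {
  "increments": [
    [130, 0, 0, -0.1, 0, 0, 0],
    [90, 0, 0, -0.1, 0, 0, 0],
    [80, 0, 0, -0.1, 0, 0, 0],
    [60, 0, 0, -0.1, 0, 0, 0],
    [20, 0, 0, -0.1, 0, 0, 0],
    [0, 0, 0, -0.1, 0, 0, 0],
    [0, 0, 0, -2, 0, 0, 0],
    [0, 0, 0, -5, 0, 0, 0],
    [0, 0, 0, -9, 0, 0, 0],
    [0, 0, 0, -12, 0, 0, 0],
    [0, 0, 0, -12, 0, 0, 0]
  ]
}}

```text
t: 16.1
tcp_pos: [0.4378, 0.2671, 0.1982]
tool_rot: [0.701, 0.713, 0.004, 0.002]
force: [-0.3, 0.1, -0.6]
finger_gap: 1.0
```

Run:
```python
from h import *
s=manip.sense();print(s['t'],s['tcp_pos'],s['force'],s['finger_gap'])
to(.421,-.3302,.19,97.7)
```

```text
16.1 [0.43784977 0.26707439 0.19824296] [-0.34260546  0.08470604 -0.56418001] 1.0001917975757852
to (0.421, -0.3302, 0.19, 97.7) shift [-59.69  -2.71   0.63] turn [ 0.009 -0.002 -0.117]
```

>>> {"name": "drive_tool", "arguments": {
  "increments": [
    [0, -2, -0.1, 0, 0, 0, 0],
    [0, -6, -0.3, 0, 0, 0, 0],
    [0, -10.5, -0.5, 0, 0, 0, -0.02],
    [0, -15, -0.6, 0, 0, 0, -0.03],
    [0, -19.5, -0.8, 0, 0, 0, -0.04],
    [0, -24, -1.0, 0, 0, 0, -0.05],
    [0, -28.5, -1.2, 0, 0, 0, -0.06],
    [0, -33, -1.4, 0, 0, 0, -0.07],
    [0, -37.5, -1.6, 0, 0, 0, -0.08],
    [0, -42, -1.8, 0, 0, 0, -0.09],
    [0, -46.5, -2.0, 0, 0, 0, -0.1],
    [0, -51, -2.2, 0, 0, 0, -0.11],
    [0, -55, -2.3, 0, 0, 0, -0.117],
    [0, -58, -2.4, 0, 0, 0, -0.117],
    [0, -59.3, -2.5, 0.3, 0, 0, -0.117],
    [0, -59.6, -2.5, 0.5, 0, 0, -0.117],
    [0, -59.6, -2.5, 0.5, 0, 0, -0.117],
    [0, -59.6, -2.5, 0.5, 0, 0, -0.117]
  ]
}}

```text
t: 17.9
tcp_pos: [0.4199, -0.3281, 0.1888]
tool_rot: [0.658, 0.753, 0.0, -0.001]
force: [-0.4, 0.4, 0.5]
finger_gap: 1.003
```

Run:
```python
from h import *
s=manip.sense();print(s['t'],s['tcp_pos'],s['force'])
to(.421,-.3302,.079,97.7)
```

```text
17.9 [ 0.41991084 -0.32814963  0.18879591] [-0.43768169  0.39745818  0.52459113]
to (0.421, -0.3302, 0.079, 97.7) shift [-0.24  0.09 10.98] turn [-0.001 -0.002  0.001]
```

>>> {"name": "drive_tool", "arguments": {
  "increments": [
    [0, -0.1, 0, 2.5, 0, 0, 0],
    [0, -0.1, 0, 6, 0, 0, 0],
    [20, -0.1, 0, 9, 0, 0, 0],
    [40, -0.1, 0, 11.0, 0, 0, 0],
    [60, -0.1, 0, 11.0, 0, 0, 0],
    [75, -0.1, 0, 11.0, 0, 0, 0],
    [82, -0.1, 0, 11.0, 0, 0, 0],
    [86, -0.1, 0, 11.0, 0, 0, 0],
    [90, -0.1, 0, 11.0, 0, 0, 0],
    [96, -0.1, 0, 11.0, 0, 0, 0],
    [110, -0.1, 0, 11.0, 0, 0, 0],
    [130, -0.1, 0, 11.0, 0, 0, 0],
    [130, -0.1, 0, 11.0, 0, 0, 0],
    [130, -0.1, 0, 11.0, 0, 0, 0]
  ],
  "force": 40
}}

```text
t: 19.3
tcp_pos: [0.4212, -0.332, 0.0804]
tool_rot: [0.658, 0.753, -0.0, 0.001]
force: [1.5, 0.3, 4.4]
finger_gap: 0.608
```

>>> {"name": "drive_tool", "arguments": {
  "increments": [
    [130, 0, 0, -1, 0, 0, 0],
    [130, 0, 0, -2.5, 0, 0, 0],
    [130, 0, 0, -5, 0, 0, 0],
    [130, 0, 0, -8, 0, 0, 0],
    [130, 0, 0, -11, 0, 0, 0],
    [130, 0, 0, -12.2, 0, 0, 0],
    [130, 0, 0, -12.2, 0, 0, 0]
  ]
}}

```text
t: 20.0
tcp_pos: [0.4209, -0.332, 0.2031]
tool_rot: [0.658, 0.753, -0.0, 0.002]
force: [0.6, -0.3, -1.8]
finger_gap: 0.608
```

Run:
```python
from h import *
s=manip.sense();print(s['t'],s['tcp_pos'],s['force'],s['finger_gap'])
to(.435,.185,.2,91)
```

```text
20.0 [ 0.42091735 -0.33204822  0.20307222] [ 0.55394138 -0.31886081 -1.81452667] 0.6076062901578195
to (0.435, 0.185, 0.2, 91) shift [51.05  8.3   0.15] turn [0.002 0.003 0.117]
```

>>> {"name": "drive_tool", "arguments": {
  "increments": [
    [130, 1.5, 0.2, 0, 0, 0, 0],
    [130, 4, 0.6, 0, 0, 0, 0.01],
    [130, 7.5, 1.2, 0, 0, 0, 0.02],
    [130, 11.5, 1.9, 0, 0, 0, 0.03],
    [130, 15.5, 2.5, 0, 0, 0, 0.04],
    [130, 19.5, 3.2, 0, 0, 0, 0.05],
    [130, 23.5, 3.8, 0, 0, 0, 0.06],
    [130, 27.5, 4.5, 0, 0, 0, 0.07],
    [130, 31.5, 5.1, 0, 0, 0, 0.08],
    [130, 35.5, 5.8, 0, 0, 0, 0.09],
    [130, 39.5, 6.4, 0, 0, 0, 0.1],
    [130, 43.5, 7.1, 0, 0, 0, 0.11],
    [130, 47, 7.6, 0, 0, 0, 0.117],
    [130, 49.3, 8.0, 0, 0, 0, 0.117],
    [130, 50.5, 8.2, 0, 0, 0, 0.117],
    [130, 51, 8.3, 0, 0, 0, 0.117],
    [130, 51, 8.3, 0, 0, 0, 0.117],
    [130, 51, 8.3, 0, 0, 0, 0.117]
  ]
}}

```text
t: 21.8
tcp_pos: [0.4342, 0.1843, 0.2009]
tool_rot: [0.701, 0.713, -0.001, -0.0]
force: [-0.7, -0.7, -2.2]
finger_gap: 0.607
```

Run:
```python
from h import *
s=manip.sense();print(s['t'],s['tcp_pos'],s['force'],s['finger_gap'])
to(.435,.185,.0765,91)
im=manip.snapshot('top')[:,:,::-1].copy();cv2.imwrite('pics/t7_raw.png',im)
b=manip.snapshot('side')[:,:,::-1].copy();cv2.imwrite('pics/s7_raw.png',b)
a=cv2.resize(im[80:284,200:420],(400,371));b=cv2.resize(b[140:340,100:316],(400,371))
cv2.imwrite('pics/b7.png',np.hstack([a,b]))
```

```text
21.8 [0.43415325 0.1843212  0.20092564] [-0.69197125 -0.71294875 -2.21990701] 0.6069180183347871
to (0.435, 0.185, 0.0765, 91) shift [ 0.07  0.1  12.44] turn [-0.001  0.001 -0.001]
```

View pics/b7.png

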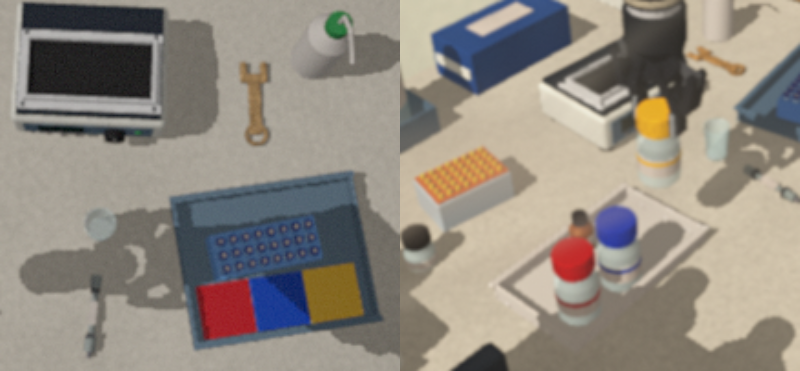

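The row is now empty, rack visible at (265,245) of the left crop; red and blue stand in the spill tray. Lower yellow, then measure from this image.

>>> {"name": "drive_tool", "arguments": {
  "increments": [
    [130, 0.05, 0.1, 2.5, 0, 0, 0],
    [130, 0.05, 0.1, 5.5, 0, 0, 0],
    [130, 0.05, 0.1, 8.5, 0, 0, 0],
    [130, 0.05, 0.1, 10.8, 0, 0, 0],
    [130, 0.05, 0.1, 11.8, 0, 0, 0],
    [130, 0.05, 0.1, 12.2, 0, 0, 0],
    [130, 0.05, 0.1, 12.4, 0, 0, 0],
    [130, 0.05, 0.1, 12.55, 0, 0, 0],
    [130, 0.05, 0.1, 12.6, 0, 0, 0],
    [130, 0.05, 0.1, 12.6, 0, 0, 0]
  ]
}}

```text
t: 22.9
tcp_pos: [0.4362, 0.1858, 0.0774]
tool_rot: [0.701, 0.713, 0.001, 0.001]
force: [-1.8, 0.2, 6.9]
finger_gap: 0.608
```

Run:
```python
from h import *
s=manip.sense();print(s['t'],s['tcp_pos'],s['force'],s['finger_gap'])
im=cv2.imread('pics/t7_raw.png')
H,S,V=[x.astype(int) for x in cv2.split(cv2.cvtColor(im,cv2.COLOR_BGR2HSV))]
def rect(n,m,roi,z,ker=3):
    M=np.zeros(H.shape,np.uint8);a,b,c,d=roi;M[a:b,c:d]=m[a:b,c:d]
    M=cv2.morphologyEx(cv2.morphologyEx(M,cv2.MORPH_CLOSE,np.ones((5,5))),cv2.MORPH_OPEN,np.ones((ker,ker)))
    k,l,st,ce=cv2.connectedComponentsWithStats(M);i=1+np.argmax(st[1:,4])
    c=cv2.findContours((l==i).astype(np.uint8),0,2)[0][0].reshape(-1,2)
    r=cv2.minAreaRect((plane('top',c,z)*1000).astype(np.float32));print(n,np.round(r[0],1),np.round(r[1],1),round(r[2],1),'centroid',plane('top',ce[i],z).round(4))
R=(180,290,290,415)
rect('red',((H<8)|(H>172))&(S>150),R,.007);rect('blue',(H>112)&(H<128)&(S>180),(225,290,290,415),.007);rect('yel',(H>15)&(H<35)&(S>140),R,.007)
rect('bay',V<50,(95,140,210,290),.086)
# rack: print hsv samples; vial caps pins
print([tuple(im2) for im2 in cv2.cvtColor(im,cv2.COLOR_BGR2HSV)[[198,215,228,213],[330,345,330,318]]])
g=((H>100)&(H<125)&(S>130));rect('rack',g,(195,232,308,385),.038)
crop=im[190:270,290:410];cv2.imwrite('pics/c8.png',np.vstack([cv2.resize(crop,None,fx=5,fy=4.5)[:300],cv2.resize((g*255).astype(np.uint8)[190:270,290:410],None,fx=5,fy=4.5)[:300,:,None].repeat(3,2)]))
```

```text
22.9 [0.43622166 0.18581438 0.07735126] [-1.75779403  0.2282908   6.93829666] 0.6076505397595401
red [ 399.6 -185.6] [68.3 68.5] 7.4 centroid [[ 0.3995 -0.1856]]
blue [ 410.  -259.7] [65.  61.2] 7.8 centroid [[ 0.4149 -0.2623]]
yel [ 419.4 -328.3] [68.7 69. ] 7.6 centroid [[ 0.4192 -0.3283]]
bay [701.1 -10.1] [152.1  67.7] 87.2 centroid [[ 0.7008 -0.0101]]
[(np.uint8(103), np.uint8(68), np.uint8(116)), (np.uint8(116), np.uint8(72), np.uint8(96)), (np.uint8(112), np.uint8(117), np.uint8(94)), (np.uint8(109), np.uint8(115), np.uint8(106))]
rack [ 474.7 -233.2] [ 55.6 141.1] 13.0 centroid [[ 0.4768 -0.2412]]
```

View pics/c8.png

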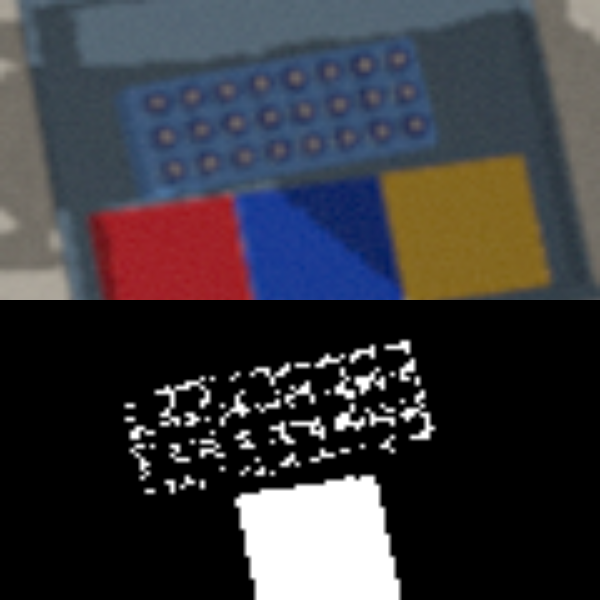

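Coasters fit the bottles' places within about 2 mm. Rack pins' outer corners in the crop: (158,103),(398,59),(416,125),(175,169). Release yellow and compute the rack from the pins.

>>> {"name": "drive_tool", "arguments": {
  "increments": [
    [90, 0, 0, 0, 0, 0, 0],
    [80, 0, 0, 0, 0, 0, 0],
    [60, 0, 0, 0, 0, 0, 0],
    [20, 0, 0, 0, 0, 0, 0],
    [0, 0, 0, 0, 0, 0, 0],
    [0, 0, 0, -2, 0, 0, 0],
    [0, 0, 0, -5, 0, 0, 0],
    [0, 0, 0, -9, 0, 0, 0],
    [0, 0, 0, -12, 0, 0, 0],
    [0, 0, 0, -12, 0, 0, 0],
    [0, 0, 0, -12, 0, 0, 0]
  ]
}}

```text
t: 24.0
tcp_pos: [0.4355, 0.1857, 0.1957]
tool_rot: [0.701, 0.713, 0.001, 0.0]
force: [-0.3, -0.8, -0.8]
finger_gap: 1.003
```

Run:
```python
from h import *
p=np.array([(158,103),(398,59),(416,125),(175,169)],float)/[5,4.5]+[290,190]
w=plane('top',p,.049);print('pins',w.round(4),w.mean(0).round(4))
d=(w[0]-w[1]+w[3]-w[2]);print('yaw',np.degrees(np.arctan2(-d[0],d[1])))
e=plane('top',np.array([(413,40),(437,138)])/[5,4.5]+[290,190],.038);print('right edge',e,np.linalg.norm(e[0]-e[1]))
yr=np.arctan2(-d[0],d[1]);m=e.mean(0)+.07*np.array([-np.sin(yr),np.cos(yr)]);print('centre from edge',m)
# bay: rim outer corners full view
im=cv2.imread('pics/t7_raw.png');
cv2.imwrite('pics/c9.png',cv2.resize(im[75:160,200:300],None,fx=7,fy=7))
s=manip.sense();print(s['t'],s['tcp_pos'])
```

```text
pins [[ 0.4827 -0.1762]
 [ 0.5046 -0.2895]
 [ 0.4702 -0.2961]
 [ 0.4487 -0.1829]] [ 0.4765 -0.2362]
yaw 10.817231740932336
right edge [[ 0.5160366  -0.30030966]
 [ 0.46438124 -0.30891749]] 0.052367649861943796
centre from edge [ 0.47707155 -0.23585741]
24.0 [0.43554125 0.18574345 0.19566917]
```

View pics/c9.png

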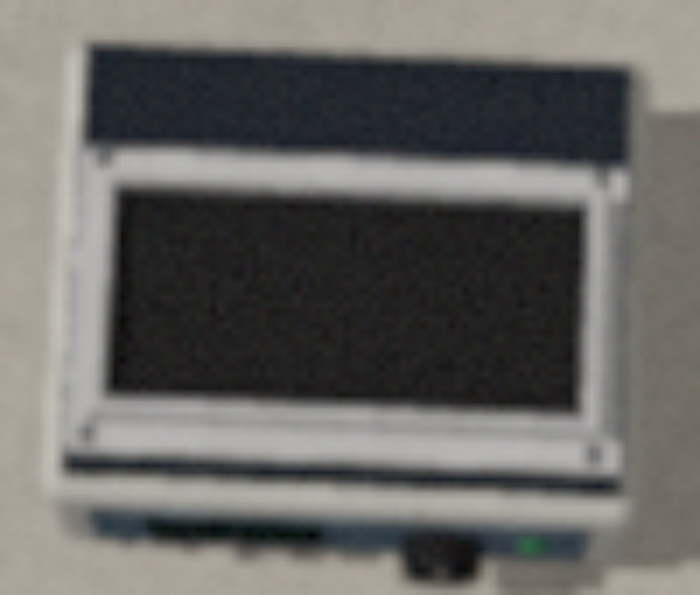

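The bay floor is plain: centre about (0.700,-0.010), yaw -2.8°. Two rack estimates agree: (0.477,-0.236), yaw 10.8°. Before the rack grasp I check where the open fingertips lie relative to the TCP.

Run:
```python
from h import *
im=manip.snapshot('side')[:,:,::-1].copy();s=manip.sense();p=s['tcp_pos']
f=8
P=[(p[0]+sx*.0425,p[1],p[2]+dz) for sx in(-1,1) for dz in(0,.013)]+[p]
uv=proj('side',P);print(uv.round(1))
c=uv[4].astype(int);x0,y0=c[0]-45,c[1]-45
big=cv2.resize(im[y0:y0+70,x0:x0+90],None,fx=f,fy=f,interpolation=cv2.INTER_CUBIC)
big=cv2.convertScaleAbs(big,alpha=1.8)
for i,q in enumerate(uv):
    cv2.circle(big,tuple(((q-[x0,y0]+.5)*f).astype(int)),4,[(0,0,255),(0,255,0),(0,0,255),(0,255,0),(255,0,255)][i],-1)
cv2.imwrite('pics/f10.png',big)
```

```text
[[253.  218.4]
 [252.9 213.8]
 [226.  204.8]
 [225.7 200.3]
 [239.2 211.4]]
```

View pics/f10.png

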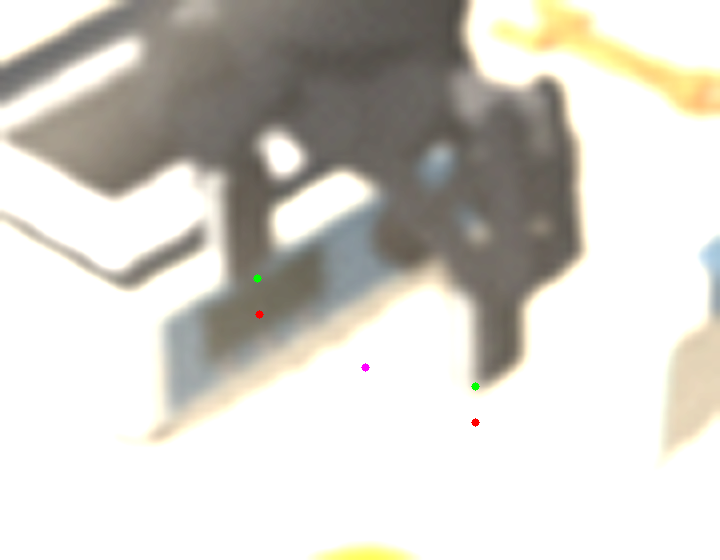

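Open fingertips lie at the green marks, 13 mm behind the TCP; so at a 58 mm grip they're about 5 mm behind. TCP z = 7.5 mm gives a 27 mm pinch and tips about 9 mm above the underside, clear of the bay rim.

Run:
```python
from h import *
s=manip.sense();print(s['t'],s['tcp_pos']);to(.477,-.236,.12,100.8)
```

```text
24.05 [0.43479029 0.18560327 0.1947442 ]
to (0.477, -0.236, 0.12, 100.8) shift [-42.22   3.51   7.48] turn [-0.001  0.    -0.171]
```

>>> {"name": "drive_tool", "arguments": {
  "increments": [
    [0, -2, 0.2, 0, 0, 0, 0],
    [0, -6, 0.5, 0, 0, 0, -0.02],
    [0, -10.5, 0.9, 0, 0, 0, -0.04],
    [0, -15, 1.3, 0, 0, 0, -0.06],
    [0, -19.5, 1.6, 0, 0, 0, -0.08],
    [0, -24, 2, 0, 0, 0, -0.1],
    [0, -28.5, 2.4, 0, 0, 0, -0.12],
    [0, -33, 2.8, 1, 0, 0, -0.14],
    [0, -37, 3.1, 3, 0, 0, -0.16],
    [0, -40, 3.3, 5, 0, 0, -0.171],
    [0, -41.7, 3.5, 7, 0, 0, -0.171],
    [0, -42.2, 3.5, 7.5, 0, 0, -0.171],
    [0, -42.2, 3.5, 7.5, 0, 0, -0.171],
    [0, -42.2, 3.5, 7.5, 0, 0, -0.171]
  ]
}}

```text
t: 25.45
tcp_pos: [0.4771, -0.2343, 0.12]
tool_rot: [0.637, 0.771, 0.0, -0.001]
force: [-0.3, -0.1, -0.4]
finger_gap: 0.998
```

Run:
```python
from h import *
s=manip.sense();print(s['t'],s['tcp_pos']);to(.477,-.236,.0075,100.8)
```

```text
25.45 [ 0.47712326 -0.23433926  0.12004322]
to (0.477, -0.236, 0.0075, 100.8) shift [-0.18 -0.03 11.25] turn [-0.001 -0.002  0.   ]
```

>>> {"name": "drive_tool", "arguments": {
  "increments": [
    [0, 0, 0, 2.5, 0, 0, 0],
    [0, 0, 0, 5.5, 0, 0, 0],
    [0, 0, 0, 8.5, 0, 0, 0],
    [0, 0, 0, 10.5, 0, 0, 0],
    [0, 0, 0, 11.2, 0, 0, 0],
    [0, 0, 0, 11.2, 0, 0, 0],
    [40, 0, 0, 11.2, 0, 0, 0],
    [55, 0, 0, 11.2, 0, 0, 0],
    [65, 0, 0, 11.2, 0, 0, 0],
    [72, 0, 0, 11.2, 0, 0, 0],
    [78, 0, 0, 11.2, 0, 0, 0],
    [84, 0, 0, 11.2, 0, 0, 0],
    [100, 0, 0, 11.2, 0, 0, 0],
    [115, 0, 0, 11.2, 0, 0, 0],
    [115, 0, 0, 11.2, 0, 0, 0]
  ],
  "force": 40
}}

```text
t: 26.95
tcp_pos: [0.4782, -0.236, 0.009]
tool_rot: [0.638, 0.77, 0.0, 0.001]
force: [0.9, -0.1, 5.6]
finger_gap: 0.673
```

>>> {"name": "drive_tool", "arguments": {
  "increments": [
    [115, 0, 0, -1, 0, 0, 0],
    [115, 0, 0, -2.5, 0, 0, 0],
    [115, 0, 0, -5, 0, 0, 0],
    [115, 0, 0, -9, 0, 0, 0],
    [115, 0, 0, -13, 0, 0, 0],
    [115, 0, 0, -16, 0, 0, 0],
    [115, 0, 0, -17, 0, 0, 0],
    [115, 0, 0, -17, 0, 0, 0],
    [115, 0, 0, -17, 0, 0, 0]
  ]
}}

```text
t: 27.85
tcp_pos: [0.4766, -0.2349, 0.177]
tool_rot: [0.638, 0.77, -0.0, -0.001]
force: [0.5, 0.3, -2.2]
finger_gap: 0.673
```

Run:
```python
from h import *
s=manip.sense();print(s['t'],s['tcp_pos'],s['force'],s['ft_torque'],s['finger_gap'])
to(.700,-.010,.18,87.2)
```

```text
27.85 [ 0.47661878 -0.23489804  0.17704329] [ 0.49950184  0.34999982 -2.18874186] [0.04553471 0.01496579 0.01494966] 0.6732765439322262
to (0.7, -0.01, 0.18, 87.2) shift [17.92 26.15 -0.31] turn [-0.002 -0.002  0.237]
```

>>> {"name": "drive_tool", "arguments": {
  "increments": [
    [115, 0.8, 1.2, 0, 0, 0, 0.01],
    [115, 2.4, 3.5, 0, 0, 0, 0.03],
    [115, 4.8, 7, 0, 0, 0, 0.06],
    [115, 7.2, 10.5, 0, 0, 0, 0.1],
    [115, 9.6, 14, 0, 0, 0, 0.13],
    [115, 12, 17.5, 0, 0, 0, 0.16],
    [115, 14.3, 21, 0, 0, 0, 0.19],
    [115, 16.2, 23.7, 0, 0, 0, 0.22],
    [115, 17.4, 25.4, 0, 0, 0, 0.237],
    [115, 17.9, 26.1, 0, 0, 0, 0.237],
    [115, 17.9, 26.1, 0, 0, 0, 0.237],
    [115, 17.9, 26.1, 0, 0, 0, 0.237]
  ]
}}

```text
t: 29.05
tcp_pos: [0.6991, -0.0117, 0.1767]
tool_rot: [0.724, 0.69, -0.001, -0.001]
force: [-0.3, 0.7, -0.5]
finger_gap: 0.671
```

Run:
```python
from h import *
s=manip.sense();print(s['t'],s['tcp_pos'],s['force'],s['finger_gap'])
to(.700,-.010,.107,87.2)
a=manip.snapshot('top')[:,:,::-1];b=manip.snapshot('side')[:,:,::-1]
a=cv2.resize(a[70:190,190:320],(400,369));b=cv2.resize(b[120:250,150:290],(400,369))
cv2.imwrite('pics/b11.png',np.hstack([a,b]))
```

```text
29.05 [ 0.6991331 -0.0117085  0.1766614] [-0.29023898  0.72105101 -0.54662609] 0.6714952329447204
to (0.7, -0.01, 0.107, 87.2) shift [0.18 0.1  6.97] turn [-0.004  0.    -0.   ]
```

View pics/b11.png

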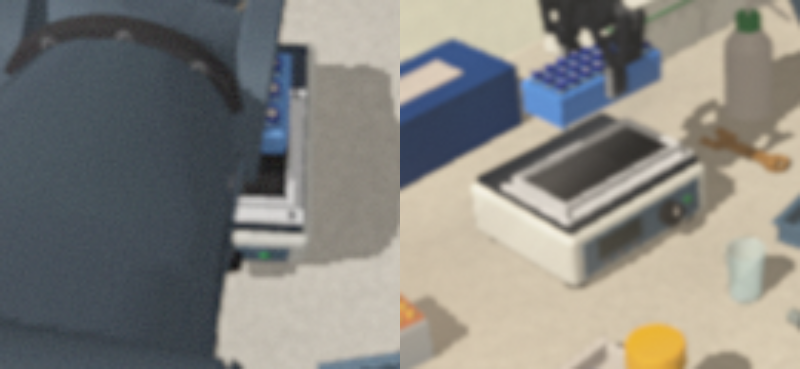

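The rack hangs level and parallel to the bay. Descend with force checks.

>>> {"name": "drive_tool", "arguments": {
  "increments": [
    [115, 0.15, 0.1, 2, 0, 0, 0],
    [115, 0.15, 0.1, 4.5, 0, 0, 0],
    [115, 0.15, 0.1, 6.3, 0, 0, 0],
    [115, 0.15, 0.1, 7.2, 0, 0, 0],
    [115, 0.15, 0.1, 7.6, 0, 0, 0],
    [115, 0.15, 0.1, 7.9, 0, 0, 0],
    [115, 0.15, 0.1, 8.1, 0, 0, 0],
    [115, 0.15, 0.1, 8.1, 0, 0, 0],
    [115, 0.15, 0.1, 8.1, 0, 0, 0]
  ]
}}

```text
t: 30.05
tcp_pos: [0.7022, -0.0096, 0.0981]
tool_rot: [0.724, 0.69, 0.0, 0.001]
force: [-0.2, -0.3, -1.8]
finger_gap: 0.671
```

Run:
```python
from h import *
s=manip.sense();print(s['t'],s['tcp_pos'],s['force'],s['ft_torque'],s['finger_gap'])
to(.700,-.010,.09,87.2)
a=manip.snapshot('top')[:,:,::-1];b=manip.snapshot('side')[:,:,::-1]
a=cv2.resize(a[70:190,190:320],(400,369));b=cv2.resize(b[135:220,165:255],(400,378))[:369]
cv2.imwrite('pics/b12.png',np.hstack([a,b]))
```

```text
30.05 [ 0.70215215 -0.00959517  0.09807866] [-0.19680293 -0.2919674  -1.7685599 ] [-0.01613486  0.00653887  0.02008823] 0.6712619097188337
to (0.7, -0.01, 0.09, 87.2) shift [-0.05 -0.21  0.81] turn [ 0.001  0.    -0.   ]
```

View pics/b12.png

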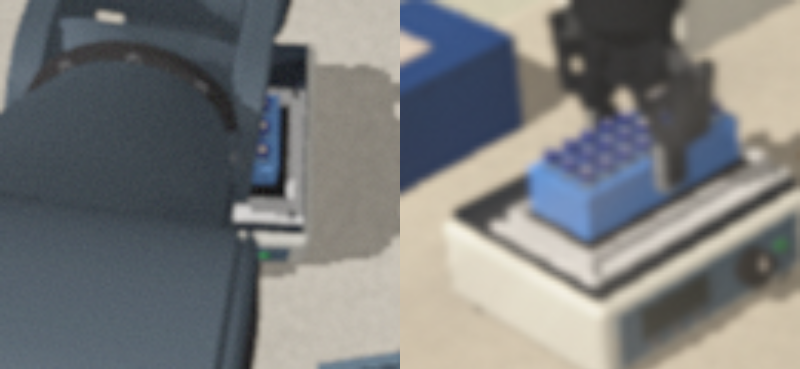

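The rack is level, just above the bay with black gaps visible right (280,150) and front (260,190) — it's inside on both. Continue down.

>>> {"name": "drive_tool", "arguments": {
  "increments": [
    [115, 0, -0.15, 0.3, 0, 0, 0],
    [115, 0, -0.15, 0.5, 0, 0, 0],
    [115, 0, -0.15, 0.65, 0, 0, 0],
    [115, 0, -0.15, 0.75, 0, 0, 0],
    [115, 0, -0.15, 0.75, 0, 0, 0]
  ]
}}

```text
t: 30.65
tcp_pos: [0.6998, -0.0094, 0.0911]
tool_rot: [0.724, 0.69, -0.0, -0.0]
force: [-4.4, 1.1, 5.0]
finger_gap: 0.673
```

>>> {"name": "drive_tool", "arguments": {
  "increments": [
    [115, 0, 0, 0.06, 0, 0, 0],
    [115, 0, 0, 0.06, 0, 0, 0],
    [115, 0, 0, 0.06, 0, 0, 0]
  ]
}}

```text
t: 30.95
tcp_pos: [0.6999, -0.0094, 0.0911]
tool_rot: [0.724, 0.69, -0.0, -0.0]
force: [-4.0, 0.6, 8.4]
finger_gap: 0.671
```

>>> {"name": "drive_tool", "arguments": {
  "increments": [
    [80, 0, 0, 0, 0, 0, 0],
    [70, 0, 0, 0, 0, 0, 0],
    [55, 0, 0, 0, 0, 0, 0],
    [40, 0, 0, 0, 0, 0, 0],
    [40, 0, 0, 0, 0, 0, 0],
    [40, 0, 0, -1, 0, 0, 0],
    [30, 0, 0, -3, 0, 0, 0],
    [0, 0, 0, -6, 0, 0, 0],
    [0, 0, 0, -10, 0, 0, 0],
    [0, 0, 0, -11, 0, 0, 0],
    [0, 0, 0, -11, 0, 0, 0]
  ]
}}

```text
t: 32.05
tcp_pos: [0.7019, -0.0097, 0.2027]
tool_rot: [0.724, 0.69, 0.002, 0.003]
force: [0.3, -0.3, -0.5]
finger_gap: 0.998
```

Run:
```python
from h import *
s=manip.sense();print(s['t'],s['tcp_pos'],s['force'],s['finger_gap'])
b=manip.snapshot('side')[:,:,::-1].copy();cv2.imwrite('pics/s13_raw.png',b)
H,S,V=[x.astype(int) for x in cv2.split(cv2.cvtColor(b,cv2.COLOR_BGR2HSV))]
R=np.zeros(H.shape,bool);R[190:340,90:300]=1
for n,m in dict(red=((H<8)|(H>172))&(S>150),blue=(H>112)&(H<128)&(S>150),yel=(H>15)&(H<35)&(S>140)).items():
    k,l,st,ce=cv2.connectedComponentsWithStats((m&R).astype(np.uint8));i=1+np.argmax(st[1:,4])
    print(n,st[i],plane('side',ce[i],.0965))
cv2.imwrite('pics/b13.png',np.hstack([cv2.resize(b[120:240,150:280],(400,369)),cv2.resize(b[180:330,110:270],(394,369))]))
to(.435,.185,.19,91)
```

```text
32.05 [ 0.70188872 -0.00970172  0.20265402] [ 0.29606067 -0.289819   -0.47486936] 0.997955516812491
red [182 268  22  24 417] [[0.43501556 0.34638939]]
blue [209 259  17  14 141] [[0.42190373 0.28177141]]
yel [229 234  21  22 358] [[0.43651885 0.19023798]]
to (0.435, 0.185, 0.19, 91) shift [ 18.13 -27.47   0.97] turn [ 0.002  0.    -0.066]
```

View pics/b13.png

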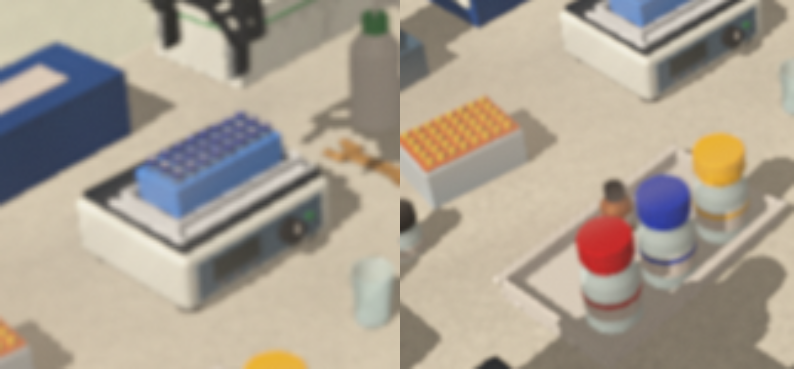

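The rack sits flat inside the bay rim; three bottles stand upright in the spill tray, amber untouched. Back for yellow.

>>> {"name": "drive_tool", "arguments": {
  "increments": [
    [0, 0.9, -1.4, 0, 0, 0, 0],
    [0, 2.7, -4.1, 0, 0, 0, -0.01],
    [0, 5.2, -7.9, 0, 0, 0, -0.02],
    [0, 7.7, -11.7, 0, 0, 0, -0.03],
    [0, 10.2, -15.5, 0, 0, 0, -0.04],
    [0, 12.7, -19.3, 0, 0, 0, -0.05],
    [0, 15, -22.8, 0, 0, 0, -0.06],
    [0, 16.8, -25.5, 0.5, 0, 0, -0.066],
    [0, 17.8, -27, 1, 0, 0, -0.066],
    [0, 18.1, -27.3, 1, 0, 0, -0.066],
    [0, 18.1, -27.3, 1, 0, 0, -0.066],
    [0, 18.1, -27.3, 1, 0, 0, -0.066]
  ]
}}

```text
t: 33.3
tcp_pos: [0.4383, 0.1842, 0.1892]
tool_rot: [0.701, 0.713, 0.001, 0.001]
force: [-0.0, -0.1, 0.4]
finger_gap: 1.001
```

Run:
```python
from h import *
s=manip.sense();print(s['t'],s['tcp_pos'],s['force'])
to(.4358,.1858,.0765,91)
```

```text
33.3 [0.43825609 0.18420704 0.18916459] [-0.04941921 -0.07951709  0.38133755]
to (0.4358, 0.1858, 0.0765, 91) shift [ 0.16 -0.26 11.27] turn [ 0.002  0.    -0.001]
```

>>> {"name": "drive_tool", "arguments": {
  "increments": [
    [0, 0.1, -0.1, 2.5, 0, 0, 0],
    [0, 0.1, -0.2, 6, 0, 0, 0],
    [20, 0.1, -0.2, 9, 0, 0, 0],
    [40, 0.1, -0.2, 11.2, 0, 0, 0],
    [60, 0.1, -0.2, 11.2, 0, 0, 0],
    [75, 0.1, -0.2, 11.2, 0, 0, 0],
    [82, 0.1, -0.2, 11.2, 0, 0, 0],
    [86, 0.1, -0.2, 11.2, 0, 0, 0],
    [90, 0.1, -0.2, 11.2, 0, 0, 0],
    [96, 0.1, -0.2, 11.2, 0, 0, 0],
    [110, 0.1, -0.2, 11.2, 0, 0, 0],
    [130, 0.1, -0.2, 11.2, 0, 0, 0],
    [130, 0.1, -0.2, 11.2, 0, 0, 0],
    [130, 0.1, -0.2, 11.2, 0, 0, 0]
  ],
  "force": 40
}}

```text
t: 34.7
tcp_pos: [0.4358, 0.1859, 0.0783]
tool_rot: [0.701, 0.713, 0.001, 0.001]
force: [1.1, -0.4, 6.5]
finger_gap: 0.61
```

>>> {"name": "drive_tool", "arguments": {
  "increments": [
    [130, 0, 0, -1, 0, 0, 0],
    [130, 0, 0, -2.5, 0, 0, 0],
    [130, 0, 0, -5, 0, 0, 0],
    [130, 0, 0, -8, 0, 0, 0],
    [130, 0, 0, -11, 0, 0, 0],
    [130, 0, 0, -12.2, 0, 0, 0],
    [130, 0, 0, -12.2, 0, 0, 0],
    [130, 0, 0, -12.2, 0, 0, 0]
  ]
}}

```text
t: 35.5
tcp_pos: [0.4334, 0.1856, 0.1991]
tool_rot: [0.701, 0.713, -0.0, -0.0]
force: [-0.6, 0.1, -2.8]
finger_gap: 0.613
```

Run:
```python
from h import *
s=manip.sense();print(s['t'],s['tcp_pos'],s['force'],s['finger_gap'])
to(.4203,-.3295,.2,97.7)
```

```text
35.5 [0.43336242 0.18555949 0.19907627] [-0.64437994  0.11597529 -2.76579262] 0.6125237573181314
to (0.4203, -0.3295, 0.2, 97.7) shift [-51.48  -2.19  -0.08] turn [-0.001  0.    -0.117]
```

>>> {"name": "drive_tool", "arguments": {
  "increments": [
    [130, -1.5, -0.1, 0, 0, 0, 0],
    [130, -4, -0.2, 0, 0, 0, -0.01],
    [130, -7.5, -0.3, 0, 0, 0, -0.02],
    [130, -11.5, -0.5, 0, 0, 0, -0.03],
    [130, -15.5, -0.7, 0, 0, 0, -0.04],
    [130, -19.5, -0.9, 0, 0, 0, -0.05],
    [130, -23.5, -1, 0, 0, 0, -0.06],
    [130, -27.5, -1.2, 0, 0, 0, -0.07],
    [130, -31.5, -1.4, 0, 0, 0, -0.08],
    [130, -35.5, -1.6, 0, 0, 0, -0.09],
    [130, -39.5, -1.8, 0, 0, 0, -0.1],
    [130, -43.5, -1.9, 0, 0, 0, -0.11],
    [130, -47, -2.1, 0, 0, 0, -0.117],
    [130, -49.7, -2.2, 0, 0, 0, -0.117],
    [130, -51, -2.3, 0, 0, 0, -0.117],
    [130, -51.5, -2.3, 0, 0, 0, -0.117],
    [130, -51.5, -2.3, 0, 0, 0, -0.117],
    [130, -51.5, -2.3, 0, 0, 0, -0.117]
  ]
}}

```text
t: 37.3
tcp_pos: [0.4198, -0.3278, 0.1987]
tool_rot: [0.658, 0.753, 0.0, -0.001]
force: [-0.0, 0.2, -1.4]
finger_gap: 0.608
```

Run:
```python
from h import *
s=manip.sense();print(s['t'],s['tcp_pos'],s['force'])
to(.4203,-.3295,.081,97.7)
```

```text
37.3 [ 0.41977492 -0.32778907  0.19874018] [-0.03157708  0.21327432 -1.42102836]
to (0.4203, -0.3295, 0.081, 97.7) shift [-0.2   0.04 11.77] turn [-0.001 -0.002  0.001]
```

>>> {"name": "drive_tool", "arguments": {
  "increments": [
    [130, -0.1, 0, 2.5, 0, 0, 0],
    [130, -0.1, 0, 5.5, 0, 0, 0],
    [130, -0.1, 0, 8.5, 0, 0, 0],
    [130, -0.1, 0, 10.3, 0, 0, 0],
    [130, -0.1, 0, 11.2, 0, 0, 0],
    [130, -0.1, 0, 11.6, 0, 0, 0],
    [130, -0.1, 0, 11.75, 0, 0, 0],
    [130, -0.1, 0, 11.85, 0, 0, 0],
    [130, -0.1, 0, 11.85, 0, 0, 0],
    [130, -0.1, 0, 11.85, 0, 0, 0]
  ]
}}

```text
t: 38.3
tcp_pos: [0.4206, -0.331, 0.0814]
tool_rot: [0.658, 0.753, -0.0, 0.001]
force: [0.4, 0.5, -1.0]
finger_gap: 0.607
```

>>> {"name": "drive_tool", "arguments": {
  "increments": [
    [130, 0, 0, 0.1, 0, 0, 0],
    [130, 0, 0, 0.15, 0, 0, 0],
    [130, 0, 0, 0.15, 0, 0, 0]
  ]
}}

```text
t: 38.6
tcp_pos: [0.4208, -0.3314, 0.0813]
tool_rot: [0.658, 0.753, -0.0, 0.001]
force: [-1.4, 1.8, 10.6]
finger_gap: 0.609
```

>>> {"name": "drive_tool", "arguments": {
  "increments": [
    [90, 0, 0, 0, 0, 0, 0],
    [80, 0, 0, 0, 0, 0, 0],
    [60, 0, 0, 0, 0, 0, 0],
    [20, 0, 0, 0, 0, 0, 0],
    [0, 0, 0, 0, 0, 0, 0],
    [0, 0, 0, -2, 0, 0, 0],
    [0, 0, 0, -5, 0, 0, 0],
    [0, 0, 0, -9, 0, 0, 0],
    [0, 0, 0, -11.5, 0, 0, 0],
    [0, 0, 0, -11.5, 0, 0, 0],
    [0, 0, 0, -11.5, 0, 0, 0]
  ]
}}

```text
t: 39.7
tcp_pos: [0.4202, -0.3306, 0.1944]
tool_rot: [0.658, 0.753, -0.0, 0.0]
force: [-0.2, 1.1, -0.8]
finger_gap: 0.999
```

Run:
```python
from h import *
s=manip.sense();print(s['t'],s['tcp_pos'],s['force'])
to(.436,.266,.19,91)
```

```text
39.7 [ 0.42017913 -0.33058798  0.19438029] [-0.23134686  1.14897287 -0.84119521]
to (0.436, 0.266, 0.19, 91) shift [58.91  9.54  0.41] turn [0.    0.001 0.117]
```

>>> {"name": "drive_tool", "arguments": {
  "increments": [
    [0, 2, 0.3, 0, 0, 0, 0],
    [0, 6, 1, 0, 0, 0, 0.01],
    [0, 10.5, 1.7, 0, 0, 0, 0.02],
    [0, 15, 2.4, 0, 0, 0, 0.03],
    [0, 19.5, 3.2, 0, 0, 0, 0.04],
    [0, 24, 3.9, 0, 0, 0, 0.05],
    [0, 28.5, 4.6, 0, 0, 0, 0.06],
    [0, 33, 5.3, 0, 0, 0, 0.07],
    [0, 37.5, 6.1, 0, 0, 0, 0.08],
    [0, 42, 6.8, 0, 0, 0, 0.09],
    [0, 46.5, 7.5, 0, 0, 0, 0.1],
    [0, 51, 8.3, 0, 0, 0, 0.11],
    [0, 55, 8.9, 0, 0, 0, 0.117],
    [0, 57.5, 9.3, 0, 0, 0, 0.117],
    [0, 58.7, 9.5, 0.4, 0, 0, 0.117],
    [0, 58.9, 9.5, 0.4, 0, 0, 0.117],
    [0, 58.9, 9.5, 0.4, 0, 0, 0.117],
    [0, 58.9, 9.5, 0.4, 0, 0, 0.117]
  ]
}}

```text
t: 41.5
tcp_pos: [0.4352, 0.2645, 0.1898]
tool_rot: [0.702, 0.713, -0.001, -0.0]
force: [2.0, 0.5, -0.1]
finger_gap: 1.0
```

Run:
```python
from h import *
s=manip.sense();print(s['t'],s['tcp_pos'],s['force'])
to(.436,.266,.0765,91)
```

```text
41.5 [0.43521109 0.26446015 0.18975779] [ 2.00235347  0.46420536 -0.10733125]
to (0.436, 0.266, 0.0765, 91) shift [ 0.16  0.1  11.33] turn [-0.002  0.001 -0.002]
```

>>> {"name": "drive_tool", "arguments": {
  "increments": [
    [0, 0.1, 0.05, 2.5, 0, 0, 0],
    [0, 0.1, 0.05, 6, 0, 0, 0],
    [20, 0.1, 0.05, 9, 0, 0, 0],
    [40, 0.1, 0.05, 11.3, 0, 0, 0],
    [60, 0.1, 0.05, 11.3, 0, 0, 0],
    [75, 0.1, 0.05, 11.3, 0, 0, 0],
    [82, 0.1, 0.05, 11.3, 0, 0, 0],
    [86, 0.1, 0.05, 11.3, 0, 0, 0],
    [90, 0.1, 0.05, 11.3, 0, 0, 0],
    [96, 0.1, 0.05, 11.3, 0, 0, 0],
    [110, 0.1, 0.05, 11.3, 0, 0, 0],
    [130, 0.1, 0.05, 11.3, 0, 0, 0],
    [130, 0.1, 0.05, 11.3, 0, 0, 0],
    [130, 0.1, 0.05, 11.3, 0, 0, 0]
  ],
  "force": 40
}}

```text
t: 42.9
tcp_pos: [0.436, 0.2669, 0.0781]
tool_rot: [0.701, 0.713, 0.0, 0.0]
force: [-2.4, -1.3, 6.0]
finger_gap: 0.609
```

>>> {"name": "drive_tool", "arguments": {
  "increments": [
    [130, 0, 0, -1, 0, 0, 0],
    [130, 0, 0, -2.5, 0, 0, 0],
    [130, 0, 0, -5, 0, 0, 0],
    [130, 0, 0, -8, 0, 0, 0],
    [130, 0, 0, -11, 0, 0, 0],
    [130, 0, 0, -12.2, 0, 0, 0],
    [130, 0, 0, -12.2, 0, 0, 0],
    [130, 0, 0, -12.2, 0, 0, 0]
  ]
}}

```text
t: 43.7
tcp_pos: [0.4355, 0.2665, 0.1985]
tool_rot: [0.701, 0.713, -0.001, -0.0]
force: [-1.3, 0.3, -2.4]
finger_gap: 0.608
```

Run:
```python
from h import *
s=manip.sense();print(s['t'],s['tcp_pos'],s['force'],s['finger_gap'])
to(.4105,-.2580,.2,97.7)
```

```text
43.7 [0.43549499 0.26649981 0.19851403] [-1.32775675  0.33835381 -2.38128388] 0.6084050490546635
to (0.4105, -0.258, 0.2, 97.7) shift [-52.4   -3.39  -0.12] turn [-0.001  0.    -0.117]
```

>>> {"name": "drive_tool", "arguments": {
  "increments": [
    [130, -1.5, -0.1, 0, 0, 0, 0],
    [130, -4, -0.3, 0, 0, 0, -0.01],
    [130, -7.5, -0.5, 0, 0, 0, -0.02],
    [130, -11.5, -0.8, 0, 0, 0, -0.03],
    [130, -15.5, -1, 0, 0, 0, -0.04],
    [130, -19.5, -1.3, 0, 0, 0, -0.05],
    [130, -23.5, -1.5, 0, 0, 0, -0.06],
    [130, -27.5, -1.8, 0, 0, 0, -0.07],
    [130, -31.5, -2, 0, 0, 0, -0.08],
    [130, -35.5, -2.3, 0, 0, 0, -0.09],
    [130, -39.5, -2.6, 0, 0, 0, -0.1],
    [130, -43.5, -2.8, 0, 0, 0, -0.11],
    [130, -47, -3, 0, 0, 0, -0.117],
    [130, -50, -3.2, 0, 0, 0, -0.117],
    [130, -51.8, -3.4, 0, 0, 0, -0.117],
    [130, -52.4, -3.4, 0, 0, 0, -0.117],
    [130, -52.4, -3.4, 0, 0, 0, -0.117],
    [130, -52.4, -3.4, 0, 0, 0, -0.117]
  ]
}}

```text
t: 45.5
tcp_pos: [0.4102, -0.2564, 0.1985]
tool_rot: [0.658, 0.753, 0.0, -0.001]
force: [0.3, -0.0, -1.6]
finger_gap: 0.611
```

Run:
```python
from h import *
s=manip.sense();print(s['t'],s['tcp_pos'],s['force'])
to(.4105,-.2580,.081,97.7)
```

```text
45.5 [ 0.41018909 -0.25642929  0.19845696] [ 0.27055399 -0.01814922 -1.61035585]
to (0.4105, -0.258, 0.081, 97.7) shift [-0.19  0.03 11.75] turn [-0.002 -0.003 -0.   ]
```

>>> {"name": "drive_tool", "arguments": {
  "increments": [
    [130, -0.1, 0, 2.5, 0, 0, 0],
    [130, -0.1, 0, 5.5, 0, 0, 0],
    [130, -0.1, 0, 8.5, 0, 0, 0],
    [130, -0.1, 0, 10.3, 0, 0, 0],
    [130, -0.1, 0, 11.2, 0, 0, 0],
    [130, -0.1, 0, 11.6, 0, 0, 0],
    [130, -0.1, 0, 11.8, 0, 0, 0],
    [130, -0.1, 0, 11.9, 0, 0, 0],
    [130, -0.1, 0, 11.9, 0, 0, 0],
    [130, -0.1, 0, 11.9, 0, 0, 0]
  ]
}}

```text
t: 46.5
tcp_pos: [0.4117, -0.259, 0.0812]
tool_rot: [0.658, 0.753, -0.0, 0.001]
force: [0.1, 0.2, 4.4]
finger_gap: 0.607
```

Light contact (was −2 N hanging). Release.

>>> {"name": "drive_tool", "arguments": {
  "increments": [
    [130, 0, 0, 0.05, 0, 0, 0],
    [90, 0, 0, 0.05, 0, 0, 0],
    [80, 0, 0, 0.05, 0, 0, 0],
    [60, 0, 0, 0.05, 0, 0, 0],
    [20, 0, 0, 0.05, 0, 0, 0],
    [0, 0, 0, 0, 0, 0, 0],
    [0, 0, 0, -2, 0, 0, 0],
    [0, 0, 0, -5, 0, 0, 0],
    [0, 0, 0, -9, 0, 0, 0],
    [0, 0, 0, -11.5, 0, 0, 0],
    [0, 0, 0, -11.5, 0, 0, 0],
    [0, 0, 0, -11.5, 0, 0, 0]
  ]
}}

```text
t: 47.7
tcp_pos: [0.4112, -0.2587, 0.1954]
tool_rot: [0.658, 0.753, -0.0, 0.0]
force: [-0.2, 0.7, -0.4]
finger_gap: 0.999
```

Run:
```python
from h import *
s=manip.sense();print(s['t'],s['tcp_pos'],s['force'])
to(.4352,.3458,.19,91)
```

```text
47.7 [ 0.41116751 -0.25866765  0.19541815] [-0.1540656   0.70070881 -0.38811765]
to (0.4352, 0.3458, 0.19, 91) shift [59.58 10.46  0.51] turn [0.    0.001 0.117]
```

>>> {"name": "drive_tool", "arguments": {
  "increments": [
    [0, 2, 0.4, 0, 0, 0, 0],
    [0, 6, 1, 0, 0, 0, 0.01],
    [0, 10.5, 1.8, 0, 0, 0, 0.02],
    [0, 15, 2.6, 0, 0, 0, 0.03],
    [0, 19.5, 3.4, 0, 0, 0, 0.04],
    [0, 24, 4.2, 0, 0, 0, 0.05],
    [0, 28.5, 5, 0, 0, 0, 0.06],
    [0, 33, 5.8, 0, 0, 0, 0.07],
    [0, 37.5, 6.6, 0, 0, 0, 0.08],
    [0, 42, 7.4, 0, 0, 0, 0.09],
    [0, 46.5, 8.2, 0, 0, 0, 0.1],
    [0, 51, 9, 0, 0, 0, 0.11],
    [0, 55, 9.7, 0, 0, 0, 0.117],
    [0, 58, 10.2, 0, 0, 0, 0.117],
    [0, 59.3, 10.4, 0.4, 0, 0, 0.117],
    [0, 59.6, 10.5, 0.5, 0, 0, 0.117],
    [0, 59.6, 10.5, 0.5, 0, 0, 0.117],
    [0, 59.6, 10.5, 0.5, 0, 0, 0.117]
  ]
}}

```text
t: 49.5
tcp_pos: [0.4354, 0.3443, 0.1896]
tool_rot: [0.702, 0.713, -0.001, -0.0]
force: [-0.8, -0.1, 0.4]
finger_gap: 0.998
```

Run:
```python
from h import *
s=manip.sense();print(s['t'],s['tcp_pos'],s['force'])
to(.4352,.3458,.0765,91)
```

```text
49.5 [0.43535335 0.34433622 0.18956954] [-0.81438157 -0.06173489  0.42888235]
to (0.4352, 0.3458, 0.0765, 91) shift [1.600e-01 1.000e-02 1.131e+01] turn [-0.002  0.001 -0.002]
```

>>> {"name": "drive_tool", "arguments": {
  "increments": [
    [0, 0.1, -0.05, 2.5, 0, 0, 0],
    [0, 0.1, -0.05, 6, 0, 0, 0],
    [20, 0.1, -0.05, 9, 0, 0, 0],
    [40, 0.1, -0.05, 11.3, 0, 0, 0],
    [60, 0.1, -0.05, 11.3, 0, 0, 0],
    [75, 0.1, -0.05, 11.3, 0, 0, 0],
    [82, 0.1, -0.05, 11.3, 0, 0, 0],
    [86, 0.1, -0.05, 11.3, 0, 0, 0],
    [90, 0.1, -0.05, 11.3, 0, 0, 0],
    [96, 0.1, -0.05, 11.3, 0, 0, 0],
    [110, 0.1, -0.05, 11.3, 0, 0, 0],
    [130, 0.1, -0.05, 11.3, 0, 0, 0],
    [130, 0.1, -0.05, 11.3, 0, 0, 0],
    [130, 0.1, -0.05, 11.3, 0, 0, 0]
  ],
  "force": 40
}}

```text
t: 50.9
tcp_pos: [0.4357, 0.3472, 0.0782]
tool_rot: [0.701, 0.713, 0.001, 0.0]
force: [-0.1, -1.2, 6.5]
finger_gap: 0.607
```

>>> {"name": "drive_tool", "arguments": {
  "increments": [
    [130, 0, 0, -1, 0, 0, 0],
    [130, 0, 0, -2.5, 0, 0, 0],
    [130, 0, 0, -5, 0, 0, 0],
    [130, 0, 0, -8, 0, 0, 0],
    [130, 0, 0, -11, 0, 0, 0],
    [130, 0, 0, -12.2, 0, 0, 0],
    [130, 0, 0, -12.2, 0, 0, 0],
    [130, 0, 0, -12.2, 0, 0, 0]
  ]
}}

```text
t: 51.7
tcp_pos: [0.4343, 0.3465, 0.1983]
tool_rot: [0.701, 0.713, -0.001, -0.0]
force: [0.5, -0.1, -3.0]
finger_gap: 0.605
```

Run:
```python
from h import *
s=manip.sense();print(s['t'],s['tcp_pos'],s['force'],s['finger_gap'])
to(.4008,-.1860,.2,97.7)
```

```text
51.7 [0.4342636  0.34651948 0.19827283] [ 0.45618432 -0.14885821 -3.00792605] 0.6051859472705381
to (0.4008, -0.186, 0.2, 97.7) shift [-53.19  -4.25  -0.12] turn [-0.002  0.001 -0.117]
```

>>> {"name": "drive_tool", "arguments": {
  "increments": [
    [130, -1.5, -0.1, 0, 0, 0, 0],
    [130, -4, -0.3, 0, 0, 0, -0.01],
    [130, -7.5, -0.6, 0, 0, 0, -0.02],
    [130, -11.5, -0.9, 0, 0, 0, -0.03],
    [130, -15.5, -1.2, 0, 0, 0, -0.04],
    [130, -19.5, -1.6, 0, 0, 0, -0.05],
    [130, -23.5, -1.9, 0, 0, 0, -0.06],
    [130, -27.5, -2.2, 0, 0, 0, -0.07],
    [130, -31.5, -2.5, 0, 0, 0, -0.08],
    [130, -35.5, -2.8, 0, 0, 0, -0.09],
    [130, -39.5, -3.2, 0, 0, 0, -0.1],
    [130, -43.5, -3.5, 0, 0, 0, -0.11],
    [130, -47.5, -3.8, 0, 0, 0, -0.117],
    [130, -50.5, -4, 0, 0, 0, -0.117],
    [130, -52.5, -4.2, 0, 0, 0, -0.117],
    [130, -53.2, -4.25, 0, 0, 0, -0.117],
    [130, -53.2, -4.25, 0, 0, 0, -0.117],
    [130, -53.2, -4.25, 0, 0, 0, -0.117]
  ]
}}

```text
t: 53.5
tcp_pos: [0.4007, -0.1844, 0.1986]
tool_rot: [0.658, 0.753, 0.0, -0.001]
force: [-0.6, 0.9, -2.3]
finger_gap: 0.612
```

Run:
```python
from h import *
s=manip.sense();print(s['t'],s['tcp_pos'],s['force'])
to(.4008,-.1860,.081,97.7)
```

```text
53.5 [ 0.40069995 -0.18444499  0.19856377] [-0.58654362  0.92187433 -2.34917818]
to (0.4008, -0.186, 0.081, 97.7) shift [-1.800e-01  1.000e-02  1.176e+01] turn [-0.002 -0.002 -0.   ]
```

>>> {"name": "drive_tool", "arguments": {
  "increments": [
    [130, -0.05, 0, 2.5, 0, 0, 0],
    [130, -0.05, 0, 5.5, 0, 0, 0],
    [130, -0.05, 0, 8.5, 0, 0, 0],
    [130, -0.05, 0, 10.3, 0, 0, 0],
    [130, -0.05, 0, 11.2, 0, 0, 0],
    [130, -0.05, 0, 11.6, 0, 0, 0],
    [130, -0.05, 0, 11.8, 0, 0, 0],
    [130, -0.05, 0, 11.9, 0, 0, 0],
    [130, -0.05, 0, 11.9, 0, 0, 0],
    [130, -0.05, 0, 11.9, 0, 0, 0]
  ]
}}

```text
t: 54.5
tcp_pos: [0.4022, -0.1862, 0.0812]
tool_rot: [0.658, 0.753, 0.0, 0.001]
force: [-1.3, 1.7, 6.7]
finger_gap: 0.608
```

Contact; release, lift, and retreat to near the start pose to look.

>>> {"name": "drive_tool", "arguments": {
  "increments": [
    [130, 0, 0, 0.05, 0, 0, 0],
    [90, 0, 0, 0.05, 0, 0, 0],
    [80, 0, 0, 0.05, 0, 0, 0],
    [60, 0, 0, 0.05, 0, 0, 0],
    [20, 0, 0, 0.05, 0, 0, 0],
    [0, 0, 0, 0, 0, 0, 0],
    [0, 0, 0, -2, 0, 0, 0],
    [0, 0, 0, -5, 0, 0, 0],
    [0, 0, 0, -9, 0, 0, 0],
    [0, 0, 0, -12, 0, 0, 0],
    [0, 3, 0.5, -12, 0, 0, 0],
    [0, 7, 1, -12, 0, 0, 0],
    [0, 12, 2, -12, 0, 0, 0],
    [0, 17, 3, -12, 0, 0, 0],
    [0, 22, 4, -12, 0, 0, 0],
    [0, 27, 5, -12, 0, 0, 0],
    [0, 32, 6, -12, 0, 0, 0],
    [0, 36, 7, -12, 0, 0, 0],
    [0, 40, 7.5, -12, 0, 0, 0],
    [0, 40, 7.5, -12, 0, 0, 0]
  ]
}}

```text
t: 56.5
tcp_pos: [0.4224, 0.2244, 0.2002]
tool_rot: [0.656, 0.755, 0.001, -0.0]
force: [-1.0, -0.4, -0.0]
finger_gap: 1.0
```

Run:
```python
from h import *
s=manip.sense();print(s['t'],s['tcp_pos'],s['force'])
im=manip.snapshot('top')[:,:,::-1].copy();b=manip.snapshot('side')[:,:,::-1].copy()
cv2.imwrite('pics/t14_raw.png',im)
H,S,V=[x.astype(int) for x in cv2.split(cv2.cvtColor(im,cv2.COLOR_BGR2HSV))]
R=np.zeros(H.shape,bool);R[170:275,290:415]=1
for n,m in dict(red=((H<8)|(H>172))&(S>170),blue=(H>110)&(H<128)&(S>180),yel=(H>15)&(H<35)&(S>150)).items():
    m2=cv2.morphologyEx((m&R).astype(np.uint8),cv2.MORPH_OPEN,cv2.getStructuringElement(cv2.MORPH_ELLIPSE,(17,17)))
    k,l,st,ce=cv2.connectedComponentsWithStats(m2)
    for i in range(1,k): print(n,plane('top',ce[i],.0995).round(4))
cv2.imwrite('pics/b14.png',np.hstack([cv2.resize(im[70:280,200:420],(400,382)),cv2.resize(b[90:290,160:400],(400,333)) if 0 else cv2.resize(b[90:290,190:400],(400,382))]))
```

```text
56.5 [0.42243519 0.22442235 0.20019847] [-1.03830874 -0.3557853  -0.02422192]
red [[ 0.4022 -0.189 ]]
yel [[ 0.4213 -0.3298]]
```

View pics/b14.png

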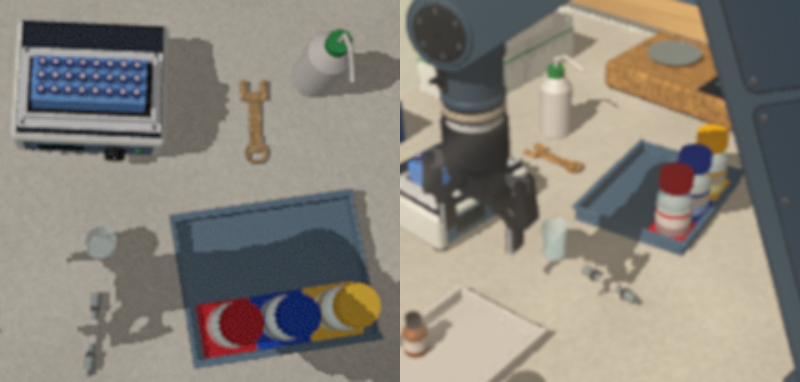

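The rack lies flat in the bay and all three bottles stand upright on their own coasters. The amber bottle is in its place and the gripper is clear. Handing in.

```bash
python3 -c "
from station import manip
print(manip.sign_off())"
```

```text
the job is handed in; nothing more can be done
None
```

The job is done and was handed in at about 57 s of the 139 s allowed. I moved the three bottles into the spill tray, seated the rack in the shaker bay, then put yellow, blue and red back on their own coasters.

**Last checks:**
- **Rack:** the final pictures show it flat inside the bay rim. It touched down at tool height 91.1 mm, against 90.5 mm expected.
- **Bottles:** all three look upright on their own coaster colours. Red and yellow caps measured within about 4 mm of the coaster centres; a bottle can be 7 mm off centre and still be fully on its coaster.
- **Blue bottle:** the colour check did not separate its cap from its blue coaster. Its place rests on the picture and on the tool position at release, about 3 mm from the coaster centre.
- **Amber bottle:** it still stands in the spill tray.
- **Robot:** the gripper was open and away from everything. The largest wrist force reported at the end of any move was about 15 N, against the 120 N limit.

No check failed. Several pictures taken during grasps were blocked by the arm, so I judged those grasps by jaw opening and force instead.

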